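# Pack the filler spouts away after bottling

## Robot

A 6-joint arm with a two-finger parallel gripper is mounted at the origin on the work surface. World frame = base frame: x ahead of the robot, y to its left, z up, the work surface at z = 0. Lengths are in m, angles in rad, forces in N, time in s.
With the tool pointing down it reaches from about 0.225 to 0.875 m from the base axis. Payload 3.4 kg.
Tool frame: the origin (TCP) lies on the mounting face of the last link; the fingertips stand 173 mm ahead of it and the grasp point (between the pads) lies 155 mm ahead of it; z points along the fingers, y is the line along which they close (so a half turn about z gives the same grasp; the last joint's range is limited). The gripper opens to 85 mm and grips with 20 to 120 N. Pads are 22 mm wide; open, the fingers measure 114 mm over their backs; the gripper's body (76 mm by 85 mm) begins 54 mm behind the grasp point. The pads swing forward as they close: fully open they stand 13 mm farther back than shut.
Start: joints at [1.135, 0.276, 1.505, -0, 1.361, -0.121], TCP at [0.178, 0.547, 0.405] pointing down, gripper open.
Joint ranges: [-2.89, 2.89], [-0.75, 2.08], [0.22, 2.7], [-1.18, 4.32], [0.11, 2.71], [-2.7, 2.7]. Speed limits (rad/s): [2.57, 2.57, 3.14, 3.14, 3.14, 3.14].

## Interface

Orientations are given as a unit quaternion [w, x, y, z].
In Python, from rig import manip gives the robot as it stands.
- The arm moves only by the tool carry_out, never from a script. Its arguments are lists of equal length, an entry for each row: "linear": the shift along the world's x, y, z each as a share of 500 mm, from -1 to 1, a list of three; "angular": the turn, a rotation vector about the world's x, y, z each as a share of 0.08 rad, from -1 to 1, a list of three; "hand": the opening, from 0 (shut) to 1 (fully open). In form: {"linear": [[x, y, z], ...], "angular": [[rx, ry, rz], ...], "hand": [hand, ...]}. A call has 1 to 8 rows; each row shifts and turns the commanded pose from where the row before left it; what a row does not reach is not made up. A row lasts 1/12 s, in which the tool goes at most 41.7 mm and 7.16 degrees, less where a joint would pass 70% of its speed; a pose out of reach is approached as far as the arm can. A call with a number of a shift or a turn outside -1 to 1 is refused whole. A call with a gripper value outside its range is refused whole. The fingers move at their own pace and stop on an object; "force" is the grip in N (left out, the last holds). Time passes only in rows, so rows that do not move let the fingers close. It gives the time, the measured TCP pose, the force, the opening and the grip force at its end, in the units of the state.
- manip.get_state(): the state, without advancing time (a new reading comes with each control period).
- manip.get_image(name): name is "scene" or "top" or "wrist"; returns the picture (480x640x3 uint8, red, green, blue); there is no depth.
- manip.camera_params(name): a dict with "fx", "fy", "cx", "cy" (pixels), "view" (4x4, takes a point from world to camera coordinates); the wrist camera has in their place "hand_eye" (4x4, takes a point from camera to tool coordinates, whose origin is the TCP and whose axes are the flange's). Camera axes: x right, y down, z forward; pixel columns grow to the right and rows downward; lengths in m; the calibration is good to about 2 mm. The wrist camera is an equidistant fisheye: a pixel r from the principal point sees the ray r / f radians off the axis. A picture is of the moment at which its call begins: read the wrist's pose just before it. camera_params takes no time and is no camera call.
- manip.sign_off(): hands the job in; it is judged then, once.
The state is a dict: "clock": time; "qpos": joint angles; "qd": joint speeds; "effort": joint torques, N m; "position": TCP position; "ee_rot": TCP orientation; "contact_force": force on the tool from outside, world axes, zero at the start; "moment": the same for the moment, N m; "width": finger opening in m; "gripper_force": force on a finger pad.
Only numpy, scipy, OpenCV 4.12 (cv2) and the standard library are available. Lean on these libraries where they do the work, as an engineer would, in place of code of your own. Each camera call takes 0.05 s, during which the arm holds its last target. There are 200 camera calls.

## Task

Bottling is done: pack the filler spouts into their shut case. Swing the keeper bar off the cover to its far stop, slide the cover fully open, take out the cleaning brush and lay it on the white draining board, and lay every spout from the board flat in the compartment, each lengthwise in a groove (nozzle either way). Only then slide the cover fully shut, and last swing the keeper bar back across it until it seats at its stop; leave the standing bottle and the cup alone.

Things in the scene. Friction and masses are not known exactly. Their poses are not given: they have to be found in the camera images.
- case: white plastic kit case fixed to the table (either side, turned), 300 mm along x, 256 along y, walls 52 mm high. Origin at the centre of its underside; x along the cover's travel, away from the robot, y left. Near half (x -145 to 0 mm): open-topped compartment; far half: closed deck, top at 50 mm, over which the open cover lies
- compartment (a point): centre of the compartment's floor, 10 mm above the table, axes as the case's. 145 mm long (x), 244 wide (y), walls 42 mm above this floor. White ribs 22 mm high, 5 thick, reaching 40 mm in from each end, at y = -54, 0, 54 mm mark four lengthwise grooves centred at y = -81, -27, 27, 81 mm; the middle 62 mm of floor is free for fingers
- cover (a joint): travel in m of the flat aluminium cover (148 x 242 x 5 mm, top 59 mm above the table) along the case's +x: 0 = fully shut over the compartment, 0.135 = fully open over the deck, hard stops at both ends. Friction about 2 N; stays where left. Starts shut or up to 0.01 open
- cover_grip (a point): near the top centre of the upright black grip bar on the cover (this point is 83 mm above the table, the bar's top 89 mm, its foot 59 mm): bar 14 mm thick along the case's x, 90 mm long along its y. It moves with the cover, and is 105 mm to -x of the case's origin when shut
- keeper (a joint): angle in rad of the keeper bar (18 x 8 mm steel) about its upright pivot: 0 = across the shut cover, pointing to the case's -y behind the grip bar (starts here); swings counterclockwise seen from above to its far stop at 1.571, beside the case, pointing to its +x. An over-centre weight (ball by the pivot, about 1 N at the knob) carries it to whichever stop is nearer
- keeper_knob (a point): axis of the round upright black knob (22 mm diameter, from 75 to 109 mm above the table) on the end of the keeper bar, at 97 mm height; 115 mm from the pivot
- keeper_hinge (a point): pivot axis of the keeper bar on the case's +y side, 50 mm to -x and 158 mm to +y of the case's origin, 67 mm above the table (the bar's underside); axes as the case's
- board: white plastic draining board fixed on the table, 260 x 260 x 10 mm; origin at the centre of its underside. The spouts start on it
- spout0: steel filler spout (3 or 4 present, all alike): square body 28 x 28 mm, 36 long along its x, a round nozzle 16 mm across reaching 42 mm on to +x and a round stub 22 mm across reaching 30 mm to -x; 108 mm long, 150-260 g. Origin at the centre of the square body, 14 mm above what it lies on; starts flat on the board. Grip across the square body from above
- spout1: steel filler spout (3 or 4 present, all alike): square body 28 x 28 mm, 36 long along its x, a round nozzle 16 mm across reaching 42 mm on to +x and a round stub 22 mm across reaching 30 mm to -x; 108 mm long, 150-260 g. Origin at the centre of the square body, 14 mm above what it lies on; starts flat on the board. Grip across the square body from above
- spout2: steel filler spout (3 or 4 present, all alike): square body 28 x 28 mm, 36 long along its x, a round nozzle 16 mm across reaching 42 mm on to +x and a round stub 22 mm across reaching 30 mm to -x; 108 mm long, 150-260 g. Origin at the centre of the square body, 14 mm above what it lies on; starts flat on the board. Grip across the square body from above
- spout3: steel filler spout (3 or 4 present, all alike): square body 28 x 28 mm, 36 long along its x, a round nozzle 16 mm across reaching 42 mm on to +x and a round stub 22 mm across reaching 30 mm to -x; 108 mm long, 150-260 g. Origin at the centre of the square body, 14 mm above what it lies on; starts flat on the board. Grip across the square body from above
- brush: cleaning brush lying in the compartment at the start, 92 mm long: a square wooden handle 24 x 24 mm, 56 long along its x, and a round black head 22 mm across reaching 36 mm on to +x; 75-130 g. Origin at the centre of the handle, 12 mm above what it lies on. Grip across the handle
- bottle: bystander: green glass bottle standing upright, 62 mm diameter, 200 mm tall, origin at the centre of its base
- cup: bystander: small steel cup, 76 mm across, 85 mm tall, origin at the centre of its base
Not all that is in view belongs to the job. Leave any blue or orange look-alike of the spout2 alone.

How it is judged:
On the way, in this order (a step that is already met when the one before it is completed fails the run):
1. the keeper bar is swung clear to its far stop (value of joint keeper above 1.45 rad), for 0.2 s.
2. the cover is slid all the way open (value of joint cover above 0.12 m), for 0.2 s.
3. the brush lies on the draining board and every spout lies flat and lengthwise in the compartment, let go, with the cover still open (x of spout0 in the frame of compartment between -0.04 and 0.04 m and y of spout0 in the frame of compartment between -0.115 and 0.115 m and z of spout0 in the frame of compartment between 0.005 and 0.021 m and angle between the x axis of each of spout0, spout1, spout2, spout3 and the x axis of case, either way round below 0.35 rad and x of spout1 in the frame of compartment between -0.04 and 0.04 m and y of spout1 in the frame of compartment between -0.115 and 0.115 m and z of spout1 in the frame of compartment between 0.005 and 0.021 m and x of spout2 in the frame of compartment between -0.04 and 0.04 m and y of spout2 in the frame of compartment between -0.115 and 0.115 m and z of spout2 in the frame of compartment between 0.005 and 0.021 m and x of spout3 in the frame of compartment between -0.04 and 0.04 m and y of spout3 in the frame of compartment between -0.115 and 0.115 m and z of spout3 in the frame of compartment between 0.005 and 0.021 m and x of brush in the frame of board between -0.125 and 0.125 m and y of brush in the frame of board between -0.125 and 0.125 m and z of brush in the frame of board between 0.012 and 0.03 m and contact force between each of brush, spout0, spout1, spout2, spout3 and the fingers below 0.5 N and value of joint cover above 0.08 m), for 0.2 s.
4. the cover is slid fully shut (value of joint cover below 0.006 m), for 0.2 s.
5. the keeper bar is swung back to its stop over the shut cover (value of joint keeper below 0.07 rad and value of joint cover below 0.006 m), for 0.2 s.
At the end, for the whole second after the job is handed in: Every spout lies still inside the shut compartment (origin within 65 mm of its centre along x, 118 along y, 5 to 35 mm above its floor); the brush lies still on the board (origin within 125 mm of its centre along each side); cover shut to 6 mm; keeper bar within 0.07 rad of its stop (all of step 5 and x of spout0 in the frame of compartment between -0.065 and 0.065 m and y of spout0 in the frame of compartment between -0.118 and 0.118 m and z of spout0 in the frame of compartment between 0.005 and 0.035 m and x of spout1 in the frame of compartment between -0.065 and 0.065 m and y of spout1 in the frame of compartment between -0.118 and 0.118 m and z of spout1 in the frame of compartment between 0.005 and 0.035 m and x of spout2 in the frame of compartment between -0.065 and 0.065 m and y of spout2 in the frame of compartment between -0.118 and 0.118 m and z of spout2 in the frame of compartment between 0.005 and 0.035 m and x of spout3 in the frame of compartment between -0.065 and 0.065 m and y of spout3 in the frame of compartment between -0.118 and 0.118 m and z of spout3 in the frame of compartment between 0.005 and 0.035 m and x of brush in the frame of board between -0.125 and 0.125 m and y of brush in the frame of board between -0.125 and 0.125 m and z of brush in the frame of board between 0.012 and 0.03 m and linear speed of each of spout0, spout1, spout2, spout3, brush below 0.03 m/s); the robot touches nothing.
It fails at once if the bottle is disturbed (moved more than 30 mm) (distance of bottle from where it was at the start of the episode above 0.03 m).
It fails at once if the cup is disturbed (moved more than 30 mm) (distance of cup from where it was at the start of the episode above 0.03 m).
Of spout0, spout1, spout2, spout3 only 3 to 4 are there at a start; the rules pass over those that are not, and their reading is None.
At some moment in a run one of spout0, spout1, spout2, spout3, brush may be knocked a few centimetres aside while the robot is not near it.
Once in a run the grip may slacken for a moment while it holds something.
It also fails if it takes over 200 s, if anything falls off the work surface, if the arm or the gripper's body presses on something with over 40 N, if the wrist force passes 120 N, or if a joint passes its speed limit or range.

## Working session

There is one attempt and no reset: what is moved stays moved. The work goes in short steps, Python scripts to look and compute and a tool call to move; the robot and the scene stay as the last step left them, time stands still between calls to the robot, and variables do not carry over. Pictures are saved under pics/ and viewed, at most 14 in all, crops included, and the job is handed in when it is done.

Besides the shell and the picture viewer there is one more tool, called after "Request:" as a command line: name --argument value ..., lists and objects as JSON in quotes. carry_out: Moves the arm, as the interface text tells. Its arguments: {"type":"object","properties":{"linear":{"type":"array"},"angular":{"type":"array"},"hand":{"type":"array"},"force":{"type":"number"}},"required":["linear","angular","hand"]}

```bash
mkdir -p pics; ls; cat > h.py <<'E'
import numpy as np, cv2
from rig import manip
def save(n,f):
    im=manip.get_image(n); cv2.imwrite('pics/'+f,cv2.cvtColor(im,cv2.COLOR_RGB2BGR)); return im
def pix2w(n,u,v,z):
    p=manip.camera_params(n); V=np.array(p['view']); R,t=V[:3,:3],V[:3,3]
    d=R.T@np.array([(u-p['cx'])/p['fx'],(v-p['cy'])/p['fy'],1]); o=-R.T@t
    return o+d*(z-o[2])/d[2]
def w2pix(n,P):
    p=manip.camera_params(n); V=np.array(p['view']); c=V[:3,:3]@np.array(P)+V[:3,3]
    return [p['fx']*c[0]/c[2]+p['cx'],p['fy']*c[1]/c[2]+p['cy']]
E
python3 - <<'E'
from h import *
save('scene','s0.png');save('top','t0.png');
for n in('scene','top','wrist'):print(n,manip.camera_params(n))
print(manip.get_state())
E
```

```text
pics
scene {'fx': 521.4952793252198, 'fy': 521.4952793252198, 'cx': 317.11662139534485, 'cy': 241.8830247531595, 'view': array([[-0.59313798,  0.80491906, -0.01710704,  0.35940003],
       [ 0.59546104,  0.42429117, -0.68220462, -0.2786797 ],
       [-0.54186114, -0.41482805, -0.73096115,  1.4724313 ],
       [ 0.        ,  0.        ,  0.        ,  1.        ]])}
top {'fx': 595.2728924303585, 'fy': 595.2728924303585, 'cx': 316.8204527056239, 'cy': 243.93344708991054, 'view': array([[ 1.44668371e-03, -9.99996322e-01, -2.29412997e-03,
        -1.17020222e-02],
       [-9.83382469e-01, -1.00616358e-03, -1.81543126e-01,
         5.67691543e-01],
       [ 1.81540150e-01,  2.51864268e-03, -9.83380308e-01,
         1.61327571e+00],
       [ 0.00000000e+00,  0.00000000e+00,  0.00000000e+00,
         1.00000000e+00]])}
wrist {'fx': 371.64829954431775, 'fy': 371.64829954431775, 'cx': 319.4453964591922, 'cy': 234.3224152101354, 'hand_eye': array([[ 7.39468642e-04, -9.47725295e-01, -3.19086537e-01,
         8.18213368e-02],
       [ 9.99999581e-01,  8.72748749e-04, -2.74714610e-04,
         1.1
[... 170 characters left out ...]
0000000e+00]])}
{'clock': 0.1, 'qpos': array([ 1.13500037e+00,  2.76555087e-01,  1.50601810e+00,  2.12805672e-05,
        1.36072098e+00, -1.21007622e-01]), 'qd': array([ 0.00040016, -0.00277475, -0.00211409,  0.00014922, -0.00053077,
       -0.00069671]), 'effort': array([ 3.44250460e-03, -4.17700267e+01, -2.46405119e+01, -2.33839614e-06,
        5.86072929e-03,  5.34141793e-05]), 'position': array([0.17795421, 0.54657198, 0.40390806]), 'ee_rot': array([-2.43809207e-04,  1.56747263e-01,  9.87638381e-01, -8.15143115e-04]), 'contact_force': array([ 0.16362006,  0.18727913, -0.45143501]), 'moment': array([0.01286102, 0.0228418 , 0.04280762]), 'gripper_force': 0.0, 'width': 0.08544517023244434}
```

View pics/t0.png

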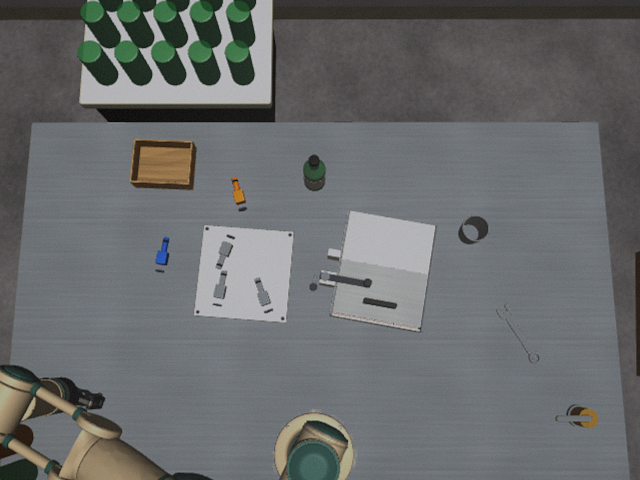

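View pics/s0.png

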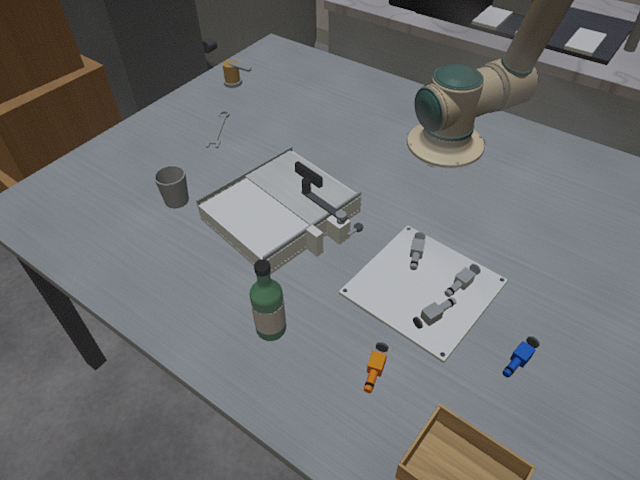

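The top view shows the case around (385,270), with the keeper pivot near (325,278) and the knob at (367,283). The board is around (245,273) with three steel spouts, the bottle is at (315,175) and the cup at (473,230). I'll enlarge the working area.

```bash
python3 - <<'E'
import cv2
im=cv2.imread('pics/t0.png')[200:340,185:445]
cv2.imwrite('pics/t0c.png',cv2.resize(im,None,fx=3,fy=3,interpolation=cv2.INTER_CUBIC))
E
```

```text
(no output)
```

View pics/t0c.png

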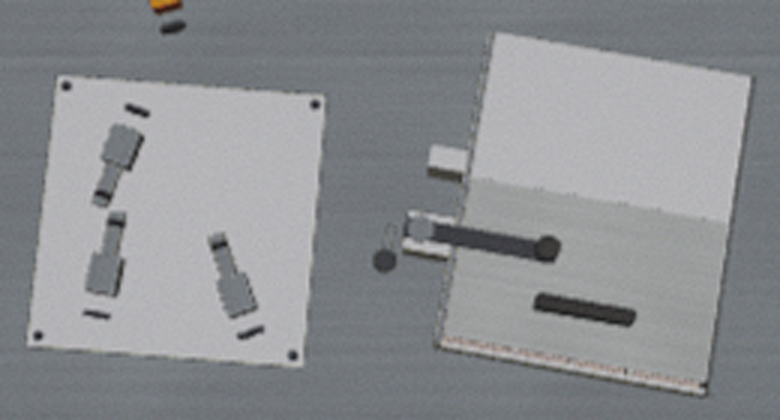

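```bash
python3 - <<'E'
from h import *
c=lambda x,y,z:pix2w('top',185+x/3,200+y/3,z)
pts={'FL':(495,33,.052),'FR':(752,77,.052),'NL':(437,347,.052),'NR':(705,391,.052),'knob':(547,247,.109),'grip':(584,309,.089),'gL':(536,302,.089),'gR':(633,316,.089),
'b1':(57,76,.01),'b2':(325,95,.01),'b3':(303,367,.01),'b4':(28,347,.01),
's0':(123,146,.038),'s0n':(102,200,.032),'s0s':(137,109,.024),'s1':(105,274,.038),'s1n':(117,216,.032),'s1s':(97,314,.024),'s2':(238,295,.038),'s2n':(218,239,.032),'s2s':(251,332,.024)}
W={k:c(*v)for k,v in pts.items()}
for k,v in W.items():print(k,v.round(4))
C=(W['FL']+W['FR']+W['NL']+W['NR'])/4
d=W['FL']-W['NL']+W['FR']-W['NR'];e=W['FL']-W['FR']+W['NL']-W['NR']
print('case',C.round(4),np.arctan2(d[1],d[0]),np.arctan2(-e[0],e[1]))
for a,b in(('FL','FR'),('NL','NR'),('FL','NL'),('FR','NR'),('b1','b2'),('b1','b4')):print(a,b,np.linalg.norm(W[a]-W[b]))
g=W['gL']-W['gR'];print('grip yaw',np.arctan2(-g[0],g[1]))
for s in('s0','s1','s2'):
  g=W[s+'n']-W[s+'s'];print(s,np.arctan2(g[1],g[0]),np.linalg.norm(g))
print('bottle',pix2w('top',315,187,0),'cup',pix2w('top',473,232,.04))
E
```

```text
FL [ 0.6624 -0.1046  0.052 ]
FR [ 0.6203 -0.3451  0.052 ]
NL [ 0.3681 -0.0492  0.052 ]
NR [ 0.3287 -0.2923  0.052 ]
knob [ 0.4531 -0.146   0.109 ]
grip [ 0.3998 -0.18    0.089 ]
gL [ 0.406  -0.1372  0.089 ]
gR [ 0.3936 -0.2237  0.089 ]
b1 [0.6297 0.3149 0.01  ]
b2 [0.6113 0.0568 0.01  ]
b3 [0.352  0.0751 0.01  ]
b4 [0.3703 0.3328 0.01  ]
s0 [0.5565 0.245  0.038 ]
s0n [0.5061 0.2641 0.032 ]
s0s [0.5947 0.2349 0.024 ]
s1 [0.4359 0.2581 0.038 ]
s1n [0.491  0.2496 0.032 ]
s1s [0.4    0.2668 0.024 ]
s2 [0.4166 0.1345 0.038 ]
s2n [0.4694 0.1546 0.032 ]
s2s [0.3835 0.1231 0.024 ]
case [ 0.4949 -0.1978  0.052 ] -0.18268127678109017 -0.16708939972992176
FL FR 0.24415857950540892
NL NR 0.24632849733516485
FL NL 0.29947170336938916
FR NR 0.29629151227465583
b1 b2 0.25874674927887614
b1 b4 0.26006488747326706
grip yaw -0.1423106802503987
s0 2.823020233789628 0.09361378832955985
s1 -0.18663658301901634 0.09288129216686655
s2 0.3519801661372024 0.09186172596239459
bottle [ 0.74739015 -0.00527222  0.        ] cup [ 0.60466354 -0.45237085  0.04      ]
```

```bash
cat >> h.py <<'E'
C=np.array([.495,-.1975,0]); YAW=-.172
def rz(a): c,s=np.cos(a),np.sin(a); return np.array([[c,-s,0],[s,c,0],[0,0,1]])
def case(x,y,z=0): return C+rz(YAW)@np.array([x,y,z])
def tip(x,y,z): return np.array([x,y,z+.155])
def st():
    s=manip.get_state(); w,x,y,z=s['ee_rot']
    ya=np.arctan2(1-2*(x*x+z*z),2*(x*y-w*z))   # world angle of tool y
    return s,np.array(s['position']),ya
def plan(P,ya=None):
    "P: TCP target; prints shares to go (row limit .083 lin)"
    s,p,a=st(); d=(np.array(P)-p)/.5; print('t%.2f'%s['clock'],'pos',p.round(4),'ya %.3f'%a,'lin',d.round(4),end=' ')
    if ya is not None:
        e=(ya-a+np.pi/2)%np.pi-np.pi/2; print('rot rows %.3f'%(e/.08),end=' ')
    print('w %.4f F'%s['width'],np.round(s['contact_force'],1),'gf %.1f'%s['gripper_force'])
E
python3 - <<'E'
from h import *
k=case(-.05,.043);print(k)
plan([k[0],k[1],.36],YAW+np.pi/4)
H=case(-.05,.158)
P=[H+.115*np.r_[np.cos(YAW-np.pi/2+a),np.sin(YAW-np.pi/2+a),0] for a in np.linspace(0,np.pi/2,9)]
print(np.diff(np.array(P)/.5,axis=0).round(4)); print(P[-1])
E
```

```text
[ 0.45309737 -0.14657683  0.        ]
t0.10 pos [0.178  0.5466 0.4039] ya 1.256 lin [ 0.5503 -1.3863 -0.0878] rot rows -8.033 w 0.0854 F [ 0.2  0.2 -0.5] gf 0.0
[[ 0.045  -0.0033  0.    ]
 [ 0.0447  0.0055  0.    ]
 [ 0.0428  0.0141  0.    ]
 [ 0.0392  0.0222  0.    ]
 [ 0.0341  0.0294  0.    ]
 [ 0.0277  0.0355  0.    ]
 [ 0.0203  0.0403  0.    ]
 [ 0.012   0.0435  0.    ]]
[ 0.58608309 -0.05295634  0.        ]
```

Request:
carry_out --linear '[[0.0275,-0.0693,-0.0044],[0.0275,-0.0693,-0.0044],[0.0275,-0.0693,-0.0044],[0.0275,-0.0693,-0.0044],[0.0275,-0.0693,-0.0044],[0.0275,-0.0693,-0.0044],[0.0275,-0.0693,-0.0044],[0.0275,-0.0693,-0.0044]]' --angular '[[0,0,-0.4],[0,0,-0.4],[0,0,-0.4],[0,0,-0.4],[0,0,-0.4],[0,0,-0.4],[0,0,-0.4],[0,0,-0.4]]' --hand '[0.45,0.45,0.45,0.45,0.45,0.45,0.45,0.45]'

```text
clock: 0.77
position: [0.288, 0.2678, 0.3868]
ee_rot: [-0.0, 0.282, 0.959, -0.0]
contact_force: [0.4, 1.1, 0.1]
width: 0.0385
gripper_force: 0.0
```

Request:
carry_out --linear '[[0.0275,-0.0693,-0.0044],[0.0275,-0.0693,-0.0044],[0.0275,-0.0693,-0.0044],[0.0275,-0.0693,-0.0044],[0.0275,-0.0693,-0.0044],[0.0275,-0.0693,-0.0044],[0.0275,-0.0693,-0.0044],[0.0275,-0.0693,-0.0044]]' --angular '[[0,0,-0.4],[0,0,-0.4],[0,0,-0.4],[0,0,-0.4],[0,0,-0.4],[0,0,-0.4],[0,0,-0.4],[0,0,-0.4]]' --hand '[0.45,0.45,0.45,0.45,0.45,0.45,0.45,0.45]'

```text
clock: 1.43
position: [0.398, -0.0095, 0.3693]
ee_rot: [-0.0, 0.403, 0.915, 0.0]
contact_force: [1.2, 1.1, 0.7]
width: 0.0387
gripper_force: 0.0
```

Request:
carry_out --linear '[[0.0275,-0.0693,-0.0044],[0.0275,-0.0693,-0.0044],[0.0275,-0.0693,-0.0044],[0.0275,-0.0693,-0.0044],[0,0,0],[0,0,0]]' --angular '[[0,0,-0.4],[0,0,-0.4],[0,0,-0.4],[0,0,-0.4],[0,0,0],[0,0,0]]' --hand '[0.45,0.45,0.45,0.45,0.45,0.45]'

```text
clock: 1.93
position: [0.4534, -0.1479, 0.3599]
ee_rot: [-0.001, 0.461, 0.888, 0.0]
contact_force: [-0.6, 0.3, -0.2]
width: 0.0383
gripper_force: 0.0
```

```bash
python3 - <<'E'
from h import *
k=case(-.05,.043)
plan([k[0],k[1],.26],YAW+np.pi/4)
save('wrist','w1.png')
p=manip.camera_params('top')
E
```

```text
t1.93 pos [ 0.4534 -0.1479  0.3599] ya 0.613 lin [-0.0007  0.0026 -0.1999] rot rows 0.005 w 0.0383 F [-0.6  0.3 -0.2] gf 0.0
```

View pics/w1.png

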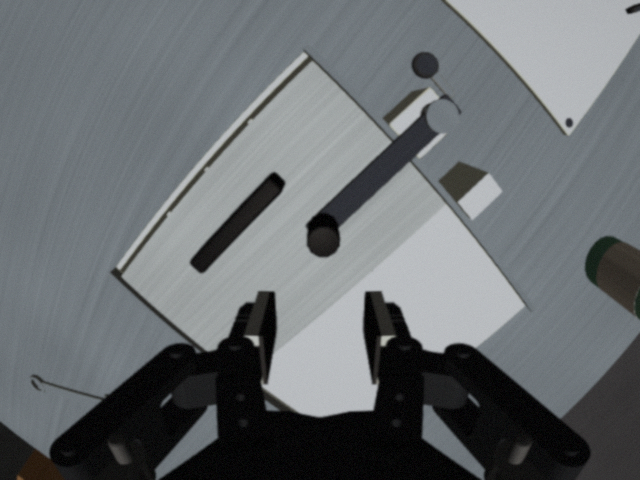

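The wrist view shows the knob at (323,237), lined up with the finger gap near u≈318. I'll check it against the wrist calibration.

```bash
cat >> h.py <<'E'
from scipy.spatial.transform import Rotation as Rn
def wray(u,v,z,s):
    p=manip.camera_params('wrist'); he=np.array(p['hand_eye'])
    dx,dy=(u-p['cx']),(v-p['cy']); r=np.hypot(dx,dy); th=r/p['fx']
    d=np.array([np.sin(th)*dx/max(r,1e-9),np.sin(th)*dy/max(r,1e-9),np.cos(th)])
    q=s['ee_rot']; R=Rn.from_quat([q[1],q[2],q[3],q[0]]).as_matrix()
    o=np.array(s['position'])+R@he[:3,3]; d=R@he[:3,:3]@d
    return o+d*(z-o[2])/d[2]
E
python3 - <<'E'
from h import *
s=manip.get_state()
print('knob',wray(323,239,.109,s),'pivot',wray(441,115,.075,s),case(-.05,.158))
print('grip',wray(238,222,.089,s), 'NRcorner',wray(118,271,.052,s),case(-.15,-.128),'NL',wray(306,53,.052,s),case(-.15,.128),'boardcorner',wray(568,131,.01,s))
E
```

```text
knob [ 0.4514845  -0.14073761  0.109     ] pivot [ 0.47290745 -0.02870727  0.075     ] [ 0.47277998 -0.03327372  0.        ]
grip [ 0.40112506 -0.1698778   0.089     ] NRcorner [ 0.32957143 -0.28959412  0.052     ] [ 0.32530573 -0.29793831  0.        ] NL [ 0.3708001  -0.04743485  0.052     ] [ 0.36912094 -0.04571574  0.        ] boardcorner [0.60574046 0.06389625 0.01      ]
```

Request:
carry_out --linear '[[-0.001,0.004,-0.035],[-0.001,0.004,-0.035],[0,0,-0.035],[0,0,-0.035],[0,0,-0.03],[0,0,-0.03],[0,0,0]]' --angular '[[0,0,0],[0,0,0],[0,0,0],[0,0,0],[0,0,0],[0,0,0],[0,0,0]]' --hand '[0.45,0.45,0.45,0.45,0.45,0.45,0.45]'

```text
clock: 2.57
position: [0.4501, -0.14, 0.2585]
ee_rot: [-0.003, 0.459, 0.889, 0.0]
contact_force: [-1.3, 1.0, -0.0]
width: 0.038
gripper_force: 0.0
```

```bash
sed -i 's/C=np.array.*; YAW/C=np.array([.4945,-.195,0]); YAW/' h.py; python3 - <<'E'
from h import *
k=case(-.05,.043)
plan([k[0],k[1],.26],YAW+np.pi/4)
im=save('wrist','w2.png')
cv2.imwrite('pics/w2c.png',cv2.cvtColor(im[150:400,180:460],cv2.COLOR_RGB2BGR))
E
```

```text
t2.57 pos [ 0.4501 -0.14    0.2585] ya 0.618 lin [ 0.0049 -0.0082  0.003 ] rot rows -0.058 w 0.0380 F [-1.3  1.  -0. ] gf 0.0
```

View pics/w2c.png

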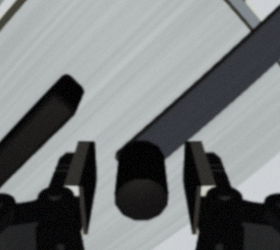

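The knob sits centred between the open fingers, at (140,185) in the crop. Next is swinging it along the arc.

Request:
carry_out --linear '[[0.0225,-0.0017,0],[0.0225,-0.0017,0],[0.0224,0.0027,0],[0.0224,0.0027,0],[0.0214,0.007,0],[0.0214,0.007,0],[0.0196,0.0111,0],[0.0196,0.0111,0]]' --angular '[[0,0,0],[0,0,0],[0,0,0],[0,0,0],[0,0,0],[0,0,0],[0,0,0],[0,0,0]]' --hand '[0.45,0.45,0.45,0.45,0.45,0.45,0.45,0.45]'

```text
clock: 3.28
position: [0.5392, -0.1223, 0.2608]
ee_rot: [-0.0, 0.46, 0.888, 0.0]
contact_force: [-0.3, -1.1, 0.1]
width: 0.0384
gripper_force: 0.4
```

Request:
carry_out --linear '[[0.0171,0.0147,0],[0.0171,0.0147,0],[0.0138,0.0178,0],[0.0138,0.0178,0],[0.0102,0.02,0],[0.0102,0.02,0],[0.006,0.0218,0],[0.006,0.0218,0]]' --angular '[[0,0,0],[0,0,0],[0,0,0],[0,0,0],[0,0,0],[0,0,0],[0,0,0],[0,0,0]]' --hand '[0.45,0.45,0.45,0.45,0.45,0.45,0.45,0.45]'

```text
clock: 3.95
position: [0.5852, -0.0476, 0.2607]
ee_rot: [-0.0, 0.459, 0.888, 0.0]
contact_force: [0.2, 0.2, 0.8]
width: 0.0386
gripper_force: 0.0
```

Request:
carry_out --linear '[[0.002,0.008,0],[0,0,0],[0,0,0],[0,0,0]]' --angular '[[0,0,0],[0,0,0],[0,0,0],[0,0,0]]' --hand '[0.45,0.45,0.45,0.45]'

```text
clock: 4.28
position: [0.5858, -0.0451, 0.2607]
ee_rot: [0.0, 0.46, 0.888, -0.0]
contact_force: [-0.9, -0.5, 0.7]
width: 0.0386
gripper_force: 0.0
```

Request:
carry_out --linear '[[0,0,0.05],[0,0,0.08],[0,0,0.08],[0,0,0]]' --angular '[[0,0,0],[0,0,0],[0,0,0],[0,0,0]]' --hand '[0.45,0.45,0.45,0.45]'

```text
clock: 4.62
position: [0.588, -0.0459, 0.3741]
ee_rot: [0.008, 0.46, 0.888, 0.002]
contact_force: [1.5, -0.6, 0.4]
width: 0.0385
gripper_force: 0.0
```

```bash
python3 - <<'E'
from h import *
g=case(-.105+.008,0)
print(g,case(-.05+.115,.158))
plan([g[0],g[1],.33],YAW)
s=manip.get_state();im=save('wrist','w3.png')
E
```

```text
[ 0.39893129 -0.17839814  0.        ] [ 0.58558309 -0.05045634  0.        ]
t4.62 pos [ 0.588  -0.0459  0.3741] ya 0.615 lin [-0.3782 -0.265  -0.0881] rot rows -9.839 w 0.0385 F [ 1.5 -0.6  0.4] gf 0.0
```

View pics/w3.png

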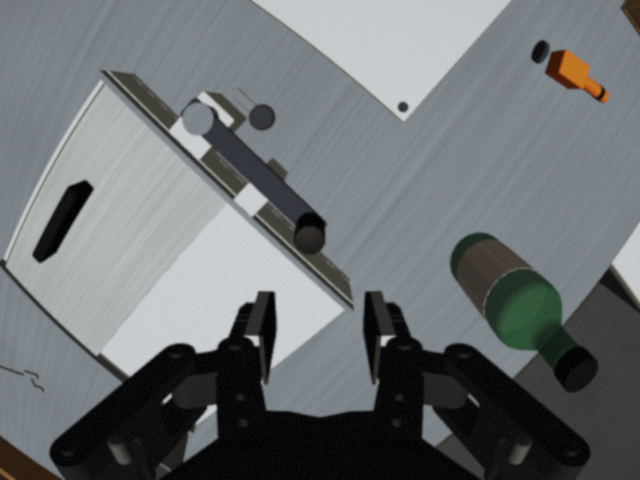

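The keeper is lying along the case side at its far stop, with the knob at (310,235) and the pivot at (200,118). The bottle is clear. Next I straddle the cover's grip bar.

Request:
carry_out --linear '[[-0.0378,-0.0265,-0.0044],[-0.0378,-0.0265,-0.0044],[-0.0378,-0.0265,-0.0044],[-0.0378,-0.0265,-0.0044],[-0.0378,-0.0265,-0.0044],[-0.0378,-0.0265,-0.0044],[-0.0378,-0.0265,-0.0044],[-0.0378,-0.0265,-0.0044]]' --angular '[[0,0,-0.98],[0,0,-0.98],[0,0,-0.98],[0,0,-0.98],[0,0,-0.98],[0,0,-0.98],[0,0,-0.98],[0,0,-0.98]]' --hand '[0.4,0.4,0.4,0.4,0.4,0.4,0.4,0.4]'

```text
clock: 5.33
position: [0.4332, -0.1515, 0.3471]
ee_rot: [-0.001, 0.713, 0.702, -0.0]
contact_force: [0.3, -0.1, 0.6]
width: 0.0338
gripper_force: 0.0
```

Request:
carry_out --linear '[[-0.0378,-0.0265,-0.0044],[-0.0378,-0.0265,-0.0044],[0,0,0],[0,0,0],[0,0,0]]' --angular '[[0,0,-0.98],[0,0,-0.98],[0,0,0],[0,0,0],[0,0,0]]' --hand '[0.4,0.4,0.4,0.4,0.4]'

```text
clock: 5.75
position: [0.397, -0.1775, 0.3434]
ee_rot: [-0.0, 0.764, 0.645, 0.0]
contact_force: [-0.7, 0.7, -0.5]
width: 0.0343
gripper_force: 0.0
```

```bash
python3 - <<'E'
from h import *
g=case(-.105+.008,0)
plan([g[0],g[1],.245],YAW)
im=save('wrist','w4.png'); print(manip.get_state()['qpos'])
E
```

```text
t5.75 pos [ 0.397  -0.1775  0.3434] ya -0.168 lin [ 0.0038 -0.0019 -0.1968] rot rows -0.044 w 0.0343 F [-0.7  0.7 -0.5] gf 0.0
[-5.80094446e-01  1.11926407e-01  1.88186937e+00  4.79774891e-04
  1.14770605e+00 -4.12662705e-01]
```

View pics/w4.png

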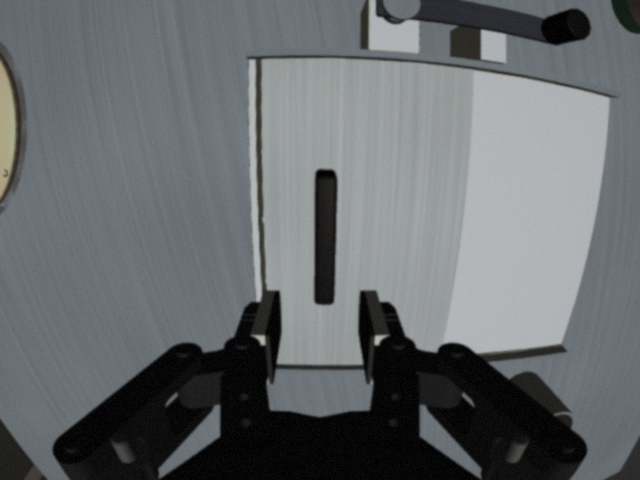

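The grip bar is at (325,237), parallel to the fingers and about 4 mm to +x. Lower and push open.

Request:
carry_out --linear '[[0.004,-0.001,-0.035],[0.004,0,-0.035],[0,0,-0.035],[0,0,-0.035],[0,0,-0.03],[0,0,-0.027],[0,0,0],[0,0,0]]' --angular '[[0,0,0],[0,0,0],[0,0,0],[0,0,0],[0,0,0],[0,0,0],[0,0,0],[0,0,0]]' --hand '[0.4,0.4,0.4,0.4,0.4,0.4,0.4,0.4]'

```text
clock: 6.47
position: [0.4015, -0.1774, 0.2447]
ee_rot: [-0.001, 0.763, 0.646, -0.0]
contact_force: [1.0, -0.1, 0.0]
width: 0.0342
gripper_force: 0.0
```

Request:
carry_out --linear '[[0.03,-0.0052,0],[0.035,-0.0061,0],[0.035,-0.0061,0],[0.035,-0.0061,0],[0.035,-0.0061,0],[0.035,-0.0061,0],[0.03,-0.0052,0],[0.025,-0.0043,0]]' --angular '[[0,0,0],[0,0,0],[0,0,0],[0,0,0],[0,0,0],[0,0,0],[0,0,0],[0,0,0]]' --hand '[0.4,0.4,0.4,0.4,0.4,0.4,0.4,0.4]'

```text
clock: 7.13
position: [0.5318, -0.2003, 0.2457]
ee_rot: [-0.0, 0.764, 0.646, -0.001]
contact_force: [-2.9, -0.8, -1.1]
width: 0.0342
gripper_force: 1.3
```

Request:
carry_out --linear '[[0.008,-0.0014,0],[0,0,0],[0,0,0]]' --angular '[[0,0,0],[0,0,0],[0,0,0]]' --hand '[0.4,0.4,0.4]'

```text
clock: 7.38
position: [0.5348, -0.2009, 0.2457]
ee_rot: [-0.0, 0.764, 0.646, -0.0]
contact_force: [-2.4, -0.7, 0.6]
width: 0.0346
gripper_force: 1.4
```

Request:
carry_out --linear '[[0.006,-0.001,0],[0.006,-0.001,0],[0,0,0]]' --angular '[[0,0,0],[0,0,0],[0,0,0]]' --hand '[0.4,0.4,0.4]'

```text
clock: 7.63
position: [0.5369, -0.2013, 0.2453]
ee_rot: [-0.005, 0.763, 0.646, -0.004]
contact_force: [-14.1, -0.0, 9.7]
width: 0.0343
gripper_force: 7.0
```

Request:
carry_out --linear '[[-0.012,0.002,0],[0,0,0.05],[0,0,0.08],[-0.08,0.05,0.08],[-0.08,0.05,0.04],[-0.08,0.05,0],[0,0,0],[0,0,0]]' --angular '[[0,0,0],[0,0,0],[0,0,0],[0,0,0],[0,0,0],[0,0,0],[0,0,0],[0,0,0]]' --hand '[0.8,0.8,0.8,0.8,0.8,0.8,0.8,0.8]'

```text
clock: 8.3
position: [0.4386, -0.1405, 0.3546]
ee_rot: [0.001, 0.764, 0.646, 0.001]
contact_force: [-0.1, -0.5, 0.4]
width: 0.0684
gripper_force: 0.0
```

```bash
python3 - <<'E'
from h import *
plan([0,0,0])
im=save('wrist','w5.png'); t=save('top','t5.png')
a=cv2.resize(t[195:345,185:445],None,fx=2,fy=2,interpolation=cv2.INTER_CUBIC)
b=im[0:300,:]
o=np.zeros((600,640,3),np.uint8);o[:300,:520]=a;o[300:]=b
cv2.imwrite('pics/c5.png',cv2.cvtColor(o,cv2.COLOR_RGB2BGR))
E
```

```text
t8.30 pos [ 0.4386 -0.1405  0.3546] ya -0.167 lin [-0.8771  0.2809 -0.7091] w 0.0684 F [-0.1 -0.5  0.4] gf 0.0
```

View pics/c5.png

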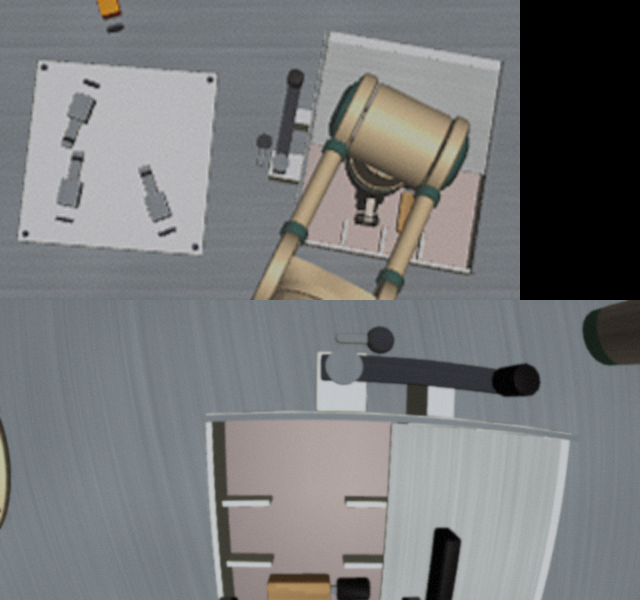

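The cover is fully open. The brush lies along the case's x in the y≈-27 groove, with its handle around (299,287) and head to (368,289) in the wrist image. Three spouts remain on the board.

```bash
python3 - <<'E'
from h import *
s=manip.get_state()
inv=lambda P:(rz(-YAW)@(P-C)).round(4)
for n,u,v,z in(('hl',268,286,.03),('hr',330,286,.03),('hc',299,285,.034),('head',368,289,.021),('rib54',270,202,.032),('rib0',271,264,.032),('ribR54',345,204,.032),('knobtop',528,80,.109),('pivot',345,67,.075)):
  P=wray(u,v,z,s);print(n,P.round(4),inv(P))
print(case(-.0725,-.027))
E
```

```text
hl [ 0.3872 -0.1989  0.03  ] [-0.105  -0.0223  0.03  ]
hr [ 0.4412 -0.2079  0.03  ] [-0.0503 -0.0218  0.03  ]
hc [ 0.4151 -0.2004  0.034 ] [-0.0773 -0.0189  0.034 ]
head [ 0.4746 -0.2216  0.021 ] [-0.015  -0.0296  0.021 ]
rib54 [ 0.4053 -0.1244  0.032 ] [-0.0999  0.0543  0.032 ]
rib0 [ 0.3949 -0.1778  0.032 ] [-1.011e-01 -1.000e-04  3.200e-02]
ribR54 [ 0.4648 -0.1364  0.032 ] [-0.0393  0.0527  0.032 ]
knobtop [ 0.5899 -0.054   0.109 ] [0.0699 0.1553 0.109 ]
pivot [ 0.4779 -0.0334  0.075 ] [-0.044   0.1563  0.075 ]
[ 0.41844864 -0.20919299  0.        ]
```

```bash
python3 - <<'E'
from h import *
g=case(-.077,-.024); plan([g[0],g[1],.27],YAW+np.pi/2+.001)
E
```

```text
t8.40 pos [ 0.441  -0.1421  0.3544] ya -0.168 lin [-0.053  -0.1268 -0.1689] rot rows 19.596 w 0.0682 F [1.2 0.3 0.5] gf 0.0
```

Request:
carry_out --linear '[[-0.0066,-0.0158,-0.014],[-0.0066,-0.0158,-0.014],[-0.0066,-0.0158,-0.014],[-0.0066,-0.0158,-0.014],[-0.0066,-0.0158,-0.014],[-0.0066,-0.0158,-0.014],[-0.0066,-0.0158,-0.014],[-0.0066,-0.0158,-0.014]]' --angular '[[0,0,-0.984],[0,0,-0.984],[0,0,-0.984],[0,0,-0.984],[0,0,-0.984],[0,0,-0.984],[0,0,-0.984],[0,0,-0.984]]' --hand '[0.65,0.65,0.65,0.65,0.65,0.65,0.65,0.65]'

```text
clock: 9.07
position: [0.4154, -0.2068, 0.297]
ee_rot: [0.001, 0.927, 0.375, 0.001]
contact_force: [-0.6, 1.1, -0.3]
width: 0.0557
gripper_force: 0.0
```

Request:
carry_out --linear '[[0,0,-0.014],[0,0,-0.014],[0,0,-0.014],[0,0,-0.014],[0,0,0],[0,0,0],[0,0,0],[0,0,0]]' --angular '[[0,0,-0.984],[0,0,-0.984],[0,0,-0.984],[0,0,-0.984],[0,0,-0.984],[0,0,-0.984],[0,0,-0.984],[0,0,-0.984]]' --hand '[0.65,0.65,0.65,0.65,0.65,0.65,0.65,0.65]'

```text
clock: 9.73
position: [0.4156, -0.2064, 0.2691]
ee_rot: [0.0, 0.998, 0.069, 0.001]
contact_force: [0.6, 0.0, 0.7]
width: 0.0556
gripper_force: 0.0
```

Request:
carry_out --linear '[[0,0,0],[0,0,0],[0,0,0],[0,0,0],[0,0,0],[0,0,0],[0,0,0]]' --angular '[[0,0,-0.984],[0,0,-0.984],[0,0,-0.984],[0,0,-0.984],[0,0,0],[0,0,0],[0,0,0]]' --hand '[0.65,0.65,0.65,0.65,0.65,0.65,0.65]'

```text
clock: 10.32
position: [0.4146, -0.2057, 0.2693]
ee_rot: [0.0, 0.996, -0.085, 0.0]
contact_force: [-0.8, -0.7, 0.5]
width: 0.0556
gripper_force: 0.0
```

```bash
python3 - <<'E'
from h import *
g=case(-.077,-.024); plan([g[0],g[1],.187],YAW+np.pi/2)
im=save('wrist','w6.png')
E
```

```text
t10.32 pos [ 0.4146 -0.2057  0.2693] ya -1.741 lin [-0.0002  0.0005 -0.1645] rot rows -0.022 w 0.0556 F [-0.8 -0.7  0.5] gf 0.0
```

View pics/w6.png

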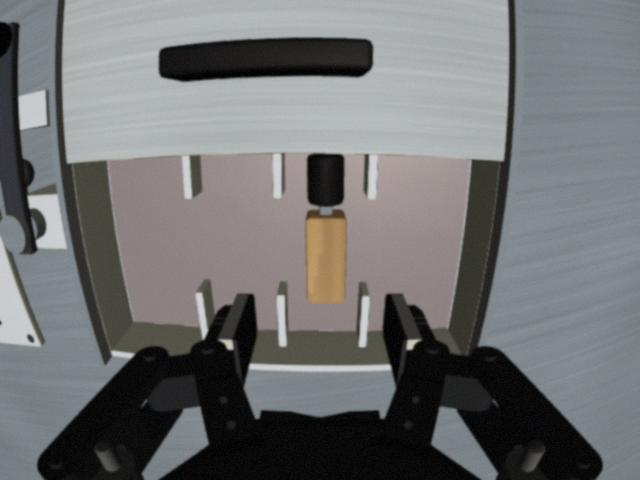

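The brush handle at (326,257) is within about 4 mm of the finger centreline, so I descend and grasp.

Request:
carry_out --linear '[[0,-0.006,-0.04],[0,0,-0.04],[0,0,-0.04],[0,0,-0.03],[0,0,-0.015],[0,0,0]]' --angular '[[0,0,0],[0,0,0],[0,0,0],[0,0,0],[0,0,0],[0,0,0]]' --hand '[0.65,0.65,0.65,0.65,0.65,0.65]' --force 50

```text
clock: 10.87
position: [0.4135, -0.2079, 0.1856]
ee_rot: [-0.001, 0.996, -0.085, -0.001]
contact_force: [0.1, -0.1, 0.9]
width: 0.0557
gripper_force: 0.0
```

Request:
carry_out --linear '[[0,0,0],[0,0,0],[0,0,0],[0,0,0],[0,0,0],[0,0,0]]' --angular '[[0,0,0],[0,0,0],[0,0,0],[0,0,0],[0,0,0],[0,0,0]]' --hand '[0,0,0,0,0,0]' --force 50

```text
clock: 11.37
position: [0.4144, -0.2085, 0.1881]
ee_rot: [0.001, 0.996, -0.086, 0.001]
contact_force: [0.3, -0.4, 5.6]
width: 0.0233
gripper_force: 50.2
```

Request:
carry_out --linear '[[0,0,0.03],[0,0,0.06],[0,0,0.06],[0,0,0.06],[0,0,0.02],[0,0,0]]' --angular '[[0,0,0],[0,0,0],[0,0,0],[0,0,0],[0,0,0],[0,0,0]]' --hand '[0,0,0,0,0,0]'

```text
clock: 11.87
position: [0.4146, -0.2085, 0.305]
ee_rot: [0.002, 0.996, -0.086, 0.003]
contact_force: [0.5, 0.4, -0.9]
width: 0.0229
gripper_force: 49.3
```

Request:
carry_out --linear '[[0.0241,0.0647,0],[0.0241,0.0647,0],[0.0241,0.0647,0],[0.0241,0.0647,0],[0.0241,0.0647,0],[0.0241,0.0647,0],[0.0241,0.0647,0],[0.0241,0.0647,0]]' --angular '[[0,0,0],[0,0,0],[0,0,0],[0,0,0],[0,0,0],[0,0,0],[0,0,0],[0,0,0]]' --hand '[0,0,0,0,0,0,0,0]'

```text
clock: 12.53
position: [0.5098, 0.0525, 0.3004]
ee_rot: [0.0, 0.996, -0.086, -0.001]
contact_force: [0.2, -0.1, -1.3]
width: 0.0228
gripper_force: 55.4
```

Request:
carry_out --linear '[[0.0241,0.0647,0],[0.0241,0.0647,0],[0,0,0],[0,0,0]]' --angular '[[0,0,0],[0,0,0],[0,0,0],[0,0,0]]' --hand '[0,0,0,0]'

```text
clock: 12.87
position: [0.5341, 0.117, 0.3002]
ee_rot: [0.0, 0.996, -0.084, -0.002]
contact_force: [-0.0, -0.9, -0.4]
width: 0.0229
gripper_force: 55.5
```

```bash
python3 - <<'E'
from h import *
plan([.535,.115,.192],YAW+np.pi/2)
im=save('wrist','w7.png')
E
```

```text
t12.87 pos [0.5341 0.117  0.3002] ya -1.739 lin [ 0.0019 -0.0039 -0.2163] rot rows -0.048 w 0.0229 F [-0.  -0.9 -0.4] gf 55.5
```

View pics/w7.png

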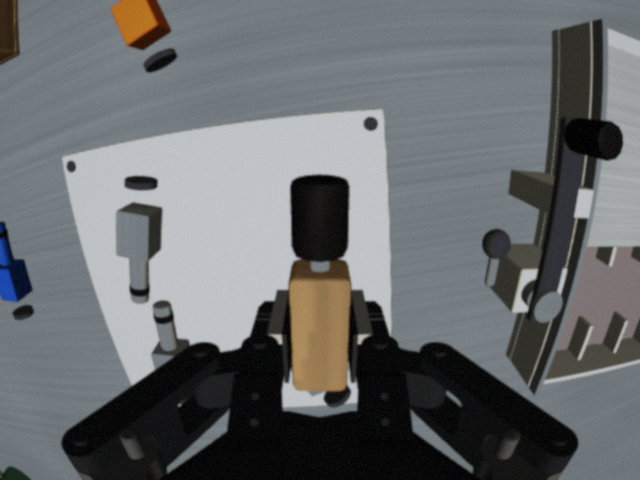

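The brush is held in line with the fingers at (320,325), over the clear right side of the board. Lower and release it.

Request:
carry_out --linear '[[0,-0.002,-0.05],[0,0,-0.05],[0,0,-0.05],[0,0,-0.035],[0,0,-0.02],[0,0,-0.011],[0,0,0],[0,0,0]]' --angular '[[0,0,0],[0,0,0],[0,0,0],[0,0,0],[0,0,0],[0,0,0],[0,0,0],[0,0,0]]' --hand '[0,0,0,0,0,0,0,0]'

```text
clock: 13.58
position: [0.5346, 0.1139, 0.1944]
ee_rot: [0.0, 0.996, -0.086, 0.0]
contact_force: [1.4, 1.0, -1.4]
width: 0.0227
gripper_force: 55.5
```

Request:
carry_out --linear '[[0,0,0],[0,0,0],[0,0,0.01],[0,0,0.05],[0,0,0.07],[0,0,0.07],[0,0,0.07],[0,0,0.07]]' --angular '[[0,0,0],[0,0,0],[0,0,0],[0,0,0],[0,0,0],[0,0,0],[0,0,0],[0,0,0]]' --hand '[0.6,0.6,0.6,0.6,0.6,0.6,0.6,0.6]'

```text
clock: 14.25
position: [0.5338, 0.1145, 0.3668]
ee_rot: [-0.0, 0.996, -0.086, 0.001]
contact_force: [0.2, 0.7, 0.2]
width: 0.0512
gripper_force: 0.0
```

Request:
carry_out --linear '[[-0.08,0,0.02],[-0.08,0,0],[-0.08,0,0],[0,0,0],[0,0,0]]' --angular '[[0,0,0],[0,0,0],[0,0,0],[0,0,0],[0,0,0]]' --hand '[0.6,0.6,0.6,0.6,0.6]'

```text
clock: 14.67
position: [0.4118, 0.1145, 0.3751]
ee_rot: [-0.0, 0.996, -0.085, 0.001]
contact_force: [0.7, 0.4, 0.2]
width: 0.0515
gripper_force: 0.0
```

```bash
python3 - <<'E'
from h import *
plan([.535,.115,.192],YAW+np.pi/2)
im=save('wrist','w8.png')
E
```

```text
t14.67 pos [0.4118 0.1145 0.3751] ya -1.741 lin [ 0.2464  0.001  -0.3662] rot rows -0.017 w 0.0515 F [0.7 0.4 0.2] gf 0.0
```

View pics/w8.png

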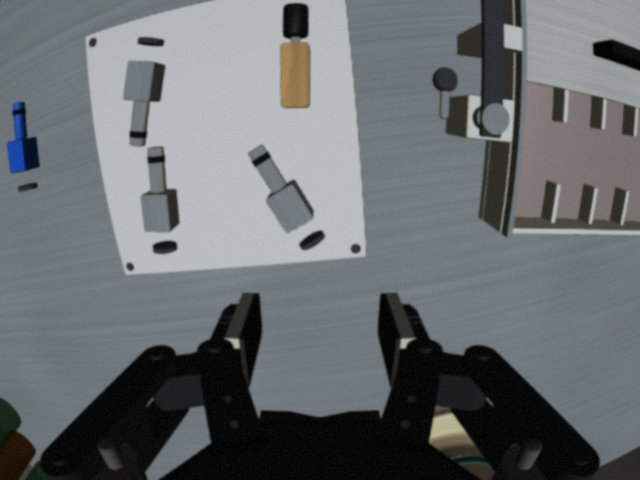

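The brush lies on the board at (295,75). Spout bodies are at (145,80), (159,212) and (289,206), with nozzle ends at (138,142), (156,150) and (258,151) and stub discs at (151,41), (165,247) and (313,240).

```bash
python3 - <<'E'
from h import *
s,_,_=st()
for n,nz,sb,b in(('s0',(137,145),(151,41),(145,77)),('s1',(155,148),(165,247),(158,207)),('s2',(256,149),(313,240),(287,202))):
  N=wray(*nz,.024,s);S=wray(*sb,.024,s);B=wray(*b,.036,s);d=(N-S);L=np.linalg.norm(d);d/=L
  print(n,'N',N.round(3),'S',S.round(3),'L %.3f'%L,'orig',(S+d*.048).round(4),(N-d*.06).round(4),'body',B.round(4),'ang %.3f'%np.arctan2(d[1],d[0]))
for n,u,v,z in(('brush',295,74,.034),('bc1',92,42,.01),('bc2',130,267,.01),('bc3',355,248,.01)):print(n,wray(u,v,z,s).round(4))
c=lambda x,y,z:pix2w('top',185+x/3,200+y/3,z)
for q in((66,86),(38,336),(293,355)):print(c(*q,.01))
E
```

```text
s0 N [0.505 0.271 0.024] S [0.596 0.237 0.024] L 0.098 orig [0.5513 0.2536 0.024 ] [0.5611 0.25   0.024 ] body [0.5619 0.2432 0.036 ] ang 2.789
s1 N [0.498 0.253 0.024] S [0.403 0.269 0.024] L 0.096 orig [0.45   0.2611 0.024 ] [0.4384 0.2632 0.024 ] body [0.4448 0.2585 0.036 ] ang -0.174
s2 N [0.476 0.16  0.024] S [0.386 0.125 0.024] L 0.097 orig [0.4306 0.1424 0.024 ] [0.4199 0.1384 0.024 ] body [0.4273 0.1404 0.036 ] ang 0.362
brush [0.5324 0.1144 0.034 ]
bc1 [0.6236 0.3092 0.01  ]
bc2 [0.3835 0.3268 0.01  ]
bc3 [0.366  0.0881 0.01  ]
[0.61989844 0.30589178 0.01      ]
[0.38053565 0.32377359 0.01      ]
[0.36315385 0.08459299 0.01      ]
```

```bash
python3 - <<'E'
from h import *
plan([.423,.138,.191],.36+np.pi/2)
E
```

```text
t14.72 pos [0.4137 0.1145 0.3753] ya -1.742 lin [ 0.0186  0.0469 -0.3685] rot rows 6.638 w 0.0509 F [ 0.7 -0.1  0.3] gf 0.0
```

Request:
carry_out --linear '[[0.0027,0.0067,-0.025],[0.0027,0.0067,-0.025],[0.0027,0.0067,-0.025],[0.0027,0.0067,-0.025],[0.0027,0.0067,-0.025],[0.0027,0.0067,-0.025],[0.0024,0.0067,-0.025],[0,0,-0.025]]' --angular '[[0,0,0.95],[0,0,0.95],[0,0,0.95],[0,0,0.95],[0,0,0.95],[0,0,0.95],[0,0,0.94],[0,0,0]]' --hand '[0.7,0.7,0.7,0.7,0.7,0.7,0.7,0.7]'

```text
clock: 15.38
position: [0.4259, 0.1385, 0.2737]
ee_rot: [-0.0, 0.984, 0.18, 0.001]
contact_force: [0.4, 1.1, 0.6]
width: 0.0596
gripper_force: 0.0
```

Request:
carry_out --linear '[[0,0,-0.01],[0,0,0],[0,0,0]]' --angular '[[0,0,0],[0,0,0],[0,0,0]]' --hand '[0.7,0.7,0.7]'

```text
clock: 15.63
position: [0.4246, 0.1379, 0.2691]
ee_rot: [0.0, 0.984, 0.179, 0.0]
contact_force: [0.6, 0.6, 0.5]
width: 0.0598
gripper_force: 0.0
```

```bash
python3 - <<'E'
from h import *
plan([.423,.138,.191],.36+np.pi/2)
im=save('wrist','w9.png')
E
```

```text
t15.63 pos [0.4246 0.1379 0.2691] ya -1.212 lin [-0.0032  0.0002 -0.1562] rot rows 0.009 w 0.0598 F [0.6 0.6 0.5] gf 0.0
```

View pics/w9.png

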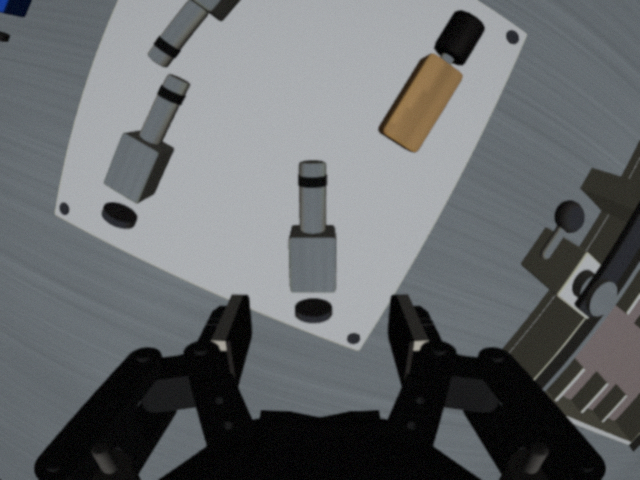

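```bash
python3 - <<'E'
from h import *
s,p,a=st()
P=wray(313,260,.038,s); print(P)
plan([P[0],P[1],.191],.36+np.pi/2)
P=wray(421,105,.034,s); print('brush',P, 's1',wray(138,165,.038,s))
E
```

```text
[0.42289341 0.14092631 0.038     ]
t15.68 pos [0.4246 0.1379 0.2695] ya -1.212 lin [-0.0034  0.0061 -0.1569] rot rows 0.009 w 0.0597 F [ 0.1 -0.5 -0.1] gf 0.0
brush [0.52782151 0.11656462 0.034     ] s1 [0.44163549 0.25742282 0.038     ]
```

The spout is at (313,260), and the offsets are small. Descend, grip and lift.

Request:
carry_out --linear '[[-0.003,0.006,-0.04],[0,0,-0.04],[0,0,-0.04],[0,0,-0.025],[0,0,-0.011],[0,0,0]]' --angular '[[0,0,0],[0,0,0],[0,0,0],[0,0,0],[0,0,0],[0,0,0]]' --hand '[0.7,0.7,0.7,0.7,0.7,0.7]' --force 70

```text
clock: 16.18
position: [0.4223, 0.1408, 0.1906]
ee_rot: [0.0, 0.984, 0.179, -0.0]
contact_force: [0.1, 0.5, 0.4]
width: 0.0597
gripper_force: 0.0
```

Request:
carry_out --linear '[[0,0,0],[0,0,0],[0,0,0],[0,0,0],[0,0,0],[0,0,0]]' --angular '[[0,0,0],[0,0,0],[0,0,0],[0,0,0],[0,0,0],[0,0,0]]' --hand '[0,0,0,0,0,0]' --force 70

```text
clock: 16.68
position: [0.4228, 0.141, 0.1923]
ee_rot: [0.0, 0.984, 0.179, 0.002]
contact_force: [-0.9, -0.3, 5.6]
width: 0.0268
gripper_force: 69.2
```

Request:
carry_out --linear '[[0,0,0.03],[0,0,0.06],[0,0,0.07],[0,0,0.07],[0,0,0.02],[0,0,0]]' --angular '[[0,0,0],[0,0,0],[0,0,0],[0,0,0],[0,0,0],[0,0,0]]' --hand '[0,0,0,0,0,0]'

```text
clock: 17.18
position: [0.4231, 0.1411, 0.3195]
ee_rot: [0.0, 0.984, 0.179, 0.004]
contact_force: [-0.2, -0.1, -1.3]
width: 0.0263
gripper_force: 69.4
```

```bash
python3 - <<'E'
from h import *
g=case(-.0725,-.082); print(g); plan([g[0],g[1],.31],YAW+np.pi/2)
E
```

```text
[ 0.40903522 -0.26338144  0.        ]
t17.18 pos [0.4231 0.1411 0.3195] ya -1.211 lin [-0.0282 -0.8089 -0.0191] rot rows -6.647 w 0.0263 F [-0.2 -0.1 -1.3] gf 69.4
```

Request:
carry_out --linear '[[-0.0024,-0.0674,0],[-0.0024,-0.0674,0],[-0.0024,-0.0674,0],[-0.0024,-0.0674,0],[-0.0024,-0.0674,0],[-0.0024,-0.0674,0],[-0.0024,-0.0674,0],[-0.0024,-0.0674,0]]' --angular '[[0,0,-0.554],[0,0,-0.554],[0,0,-0.554],[0,0,-0.554],[0,0,-0.554],[0,0,-0.554],[0,0,-0.554],[0,0,-0.554]]' --hand '[0,0,0,0,0,0,0,0]'

```text
clock: 17.85
position: [0.4114, -0.13, 0.3146]
ee_rot: [-0.001, 1.0, 0.001, -0.001]
contact_force: [0.6, 0.6, -1.9]
width: 0.0264
gripper_force: 69.6
```

Request:
carry_out --linear '[[-0.0024,-0.0674,0],[-0.0024,-0.0674,0],[-0.0024,-0.0674,0],[-0.0024,-0.0674,0],[0,0,0],[0,0,0],[0,0,0]]' --angular '[[0,0,-0.554],[0,0,-0.554],[0,0,-0.554],[0,0,-0.554],[0,0,0],[0,0,0],[0,0,0]]' --hand '[0,0,0,0,0,0,0]'

```text
clock: 18.43
position: [0.407, -0.263, 0.3145]
ee_rot: [-0.001, 0.996, -0.086, -0.001]
contact_force: [-0.4, -0.1, -2.3]
width: 0.0267
gripper_force: 69.8
```

```bash
python3 - <<'E'
from h import *
g=case(-.0725,-.082); plan([g[0],g[1],.195],YAW+np.pi/2)
E
```

```text
t18.43 pos [ 0.407  -0.263   0.3145] ya -1.744 lin [ 0.004  -0.0008 -0.239 ] rot rows 0.011 w 0.0267 F [-0.4 -0.1 -2.3] gf 69.8
```

Request:
carry_out --linear '[[0.004,0,-0.05],[0,0,-0.05],[0,0,-0.05],[0,0,-0.04],[0,0,-0.03],[0,0,-0.012],[0,0,-0.006],[0,0,0]]' --angular '[[0,0,0],[0,0,0],[0,0,0],[0,0,0],[0,0,0],[0,0,0],[0,0,0],[0,0,0]]' --hand '[0,0,0,0,0,0,0,0]'

```text
clock: 19.1
position: [0.4098, -0.2627, 0.1967]
ee_rot: [-0.0, 0.996, -0.085, -0.0]
contact_force: [0.3, 0.5, -2.1]
width: 0.0263
gripper_force: 69.7
```

Request:
carry_out --linear '[[0,0,0],[0,0,0],[0,0,0],[0,0,0.02],[0,0,0.06],[0,0,0.07],[0,0,0.07],[0,0,0.02]]' --angular '[[0,0,0],[0,0,0],[0,0,0],[0,0,0],[0,0,0],[0,0,0],[0,0,0],[0,0,0]]' --hand '[0.5,0.5,0.5,0.5,0.5,0.5,0.5,0.5]'

```text
clock: 19.77
position: [0.4109, -0.2646, 0.3228]
ee_rot: [0.003, 0.996, -0.086, 0.004]
contact_force: [0.8, -0.6, -0.3]
width: 0.0429
gripper_force: 0.0
```

```bash
python3 - <<'E'
from h import *
plan([.440,.258,.31],-.18+np.pi/2)
save('wrist','w10.png')
E
```

```text
t19.77 pos [ 0.4109 -0.2646  0.3228] ya -1.743 lin [ 0.0581  1.0452 -0.0255] rot rows -0.096 w 0.0429 F [ 0.8 -0.6 -0.3] gf 0.0
```

Request:
carry_out --linear '[[0.0039,0.0697,0],[0.0039,0.0697,0],[0.0039,0.0697,0],[0.0039,0.0697,0],[0.0039,0.0697,0],[0.0039,0.0697,0],[0.0039,0.0697,0],[0.0039,0.0697,0]]' --angular '[[0,0,0],[0,0,0],[0,0,0],[0,0,0],[0,0,0],[0,0,0],[0,0,0],[0,0,0]]' --hand '[0.7,0.7,0.7,0.7,0.7,0.7,0.7,0.7]'

```text
clock: 20.48
position: [0.4245, 0.0169, 0.3162]
ee_rot: [0.0, 0.996, -0.086, -0.001]
contact_force: [0.1, 0.6, -0.1]
width: 0.0599
gripper_force: 0.0
```

Request:
carry_out --linear '[[0.0039,0.0697,0],[0.0039,0.0697,0],[0.0039,0.0697,0],[0.0039,0.0697,0],[0.0039,0.0697,0],[0.0039,0.0697,0],[0.0039,0.0697,0],[0,0,-0.05]]' --angular '[[0,0,0],[0,0,0],[0,0,0],[0,0,0],[0,0,0],[0,0,0],[0,0,0],[0,0,0]]' --hand '[0.7,0.7,0.7,0.7,0.7,0.7,0.7,0.7]'

```text
clock: 21.15
position: [0.441, 0.265, 0.2947]
ee_rot: [-0.004, 0.996, -0.084, 0.005]
contact_force: [1.7, 0.3, 0.1]
width: 0.0594
gripper_force: 0.0
```

Request:
carry_out --linear '[[0,0,-0.05],[0,0,0],[0,0,0],[0,0,0]]' --angular '[[0,0,0],[0,0,0],[0,0,0],[0,0,0]]' --hand '[0.7,0.7,0.7,0.7]'

```text
clock: 21.48
position: [0.4392, 0.259, 0.2673]
ee_rot: [0.0, 0.996, -0.086, 0.0]
contact_force: [0.0, 1.1, 0.5]
width: 0.06
gripper_force: 0.0
```

```bash
cat >> h.py <<'E'
def seg(im):
    "steel blob nearest (316,235) ahead of the fingers: body square by opening, axis from blob"
    g=cv2.cvtColor(im,cv2.COLOR_RGB2GRAY); sat=im.max(2).astype(int)-im.min(2)
    m=((g>60)&(g<170)&(sat<28)).astype(np.uint8); m[300:]=0
    body=cv2.morphologyEx(m,cv2.MORPH_OPEN,cv2.getStructuringElement(cv2.MORPH_ELLIPSE,(33,33)))
    out=[]
    n,l,s,c=cv2.connectedComponentsWithStats(body)
    for i in range(1,n):
        if 600<s[i,4]<8000: out.append((c[i].round(1),s[i],cv2.minAreaRect(np.argwhere(l==i)[:,::-1].astype(np.float32))))
    return out
E
python3 - <<'E'
from h import *
for r in seg(cv2.imread('pics/w9.png')[:,:,::-1].copy()):print('w9',r)
s,p,a=st(); im=save('wrist','w11.png')
for r in seg(im):print(r,wray(*r[0],.038,s).round(4))
plan([.440,.258,.193],-.18+np.pi/2)
E
```

```text
w9 (array([129.3, 167.5]), array([ 105,  138,   50,   60, 2191], dtype=int32), ((129.18966674804688, 167.77584838867188), (42.89562225341797, 58.49403381347656), 21.801406860351562))
w9 (array([312.4, 265.2]), array([ 287,  237,   51,   58, 2637], dtype=int32), ((312.0, 265.5), (57.0, 50.0), 90.0))
(array([312.9, 205.3]), array([ 294,  184,   40,   46, 1439], dtype=int32), ((313.5, 206.5), (45.0, 39.0), 90.0)) [0.4719 0.2569 0.038 ]
(array([312.2, 265.6]), array([ 273,  233,   79,   67, 4494], dtype=int32), ((312.0, 266.0), (66.0, 78.0), 90.0)) [0.4367 0.2636 0.038 ]
t21.53 pos [0.4395 0.259  0.2678] ya -1.744 lin [ 0.001  -0.002  -0.1497] rot rows -0.087 w 0.0600 F [ 1.1 -0.2  1.6] gf 0.0
```

Request:
carry_out --linear '[[0,0.006,-0.04],[0,0,-0.04],[0,0,-0.04],[0,0,-0.018],[0,0,-0.01],[0,0,0]]' --angular '[[0,0,0],[0,0,0],[0,0,0],[0,0,0],[0,0,0],[0,0,0]]' --hand '[0.7,0.7,0.7,0.7,0.7,0.7]'

```text
clock: 22.03
position: [0.4392, 0.262, 0.193]
ee_rot: [0.0, 0.996, -0.086, -0.0]
contact_force: [-0.3, 0.0, -0.1]
width: 0.0599
gripper_force: 0.0
```

Request:
carry_out --linear '[[0,0,0],[0,0,0],[0,0,0],[0,0,0],[0,0,0],[0,0,0]]' --angular '[[0,0,0],[0,0,0],[0,0,0],[0,0,0],[0,0,0],[0,0,0]]' --hand '[0,0,0,0,0,0]' --force 70

```text
clock: 22.53
position: [0.4396, 0.2625, 0.1944]
ee_rot: [-0.001, 0.996, -0.086, 0.001]
contact_force: [-0.3, -0.4, 6.2]
width: 0.0268
gripper_force: 69.8
```

Request:
carry_out --linear '[[0,0,0.03],[0,0,0.06],[0,0,0.07],[0,0,0.07],[0,0,0.01],[0,0,0]]' --angular '[[0,0,0],[0,0,0],[0,0,0],[0,0,0],[0,0,0],[0,0,0]]' --hand '[0,0,0,0,0,0]'

```text
clock: 23.03
position: [0.4396, 0.2626, 0.3157]
ee_rot: [-0.001, 0.996, -0.086, 0.003]
contact_force: [0.2, -0.4, -3.0]
width: 0.0266
gripper_force: 69.5
```

```bash
python3 - <<'E'
from h import *
g=case(-.0725,.082); print(g); plan([g[0],g[1],.31],YAW+np.pi/2)
E
```

```text
[ 0.43710434 -0.10180135  0.        ]
t23.03 pos [0.4396 0.2626 0.3157] ya -1.743 lin [-0.005  -0.7287 -0.0113] rot rows 0.001 w 0.0266 F [ 0.2 -0.4 -3. ] gf 69.5
```

Request:
carry_out --linear '[[0,-0.0662,0],[0,-0.0662,0],[0,-0.0662,0],[0,-0.0662,0],[0,-0.0662,0],[0,-0.0662,0],[0,-0.0662,0],[0,-0.0662,0]]' --angular '[[0,0,0],[0,0,0],[0,0,0],[0,0,0],[0,0,0],[0,0,0],[0,0,0],[0,0,0]]' --hand '[0,0,0,0,0,0,0,0]'

```text
clock: 23.7
position: [0.4377, -0.0039, 0.311]
ee_rot: [-0.0, 0.996, -0.086, -0.002]
contact_force: [0.5, 0.9, -2.7]
width: 0.0263
gripper_force: 69.6
```

Request:
carry_out --linear '[[-0.002,-0.0662,0],[-0.003,-0.0662,0],[0,-0.0662,0],[0,0,0],[0,0,0],[0,0,0]]' --angular '[[0,0,0],[0,0,0],[0,0,0],[0,0,0],[0,0,0],[0,0,0]]' --hand '[0,0,0,0,0,0]'

```text
clock: 24.2
position: [0.4357, -0.1015, 0.3114]
ee_rot: [-0.001, 0.996, -0.087, -0.002]
contact_force: [-0.2, 0.7, -2.6]
width: 0.0261
gripper_force: 69.9
```

```bash
python3 - <<'E'
from h import *
g=case(-.0725,.082); plan([g[0],g[1],.196],YAW+np.pi/2)
E
```

```text
t24.20 pos [ 0.4357 -0.1015  0.3114] ya -1.744 lin [ 0.0029 -0.0006 -0.2308] rot rows 0.017 w 0.0261 F [-0.2  0.7 -2.6] gf 69.9
```

Request:
carry_out --linear '[[0.003,0,-0.05],[0,0,-0.05],[0,0,-0.05],[0,0,-0.04],[0,0,-0.024],[0,0,-0.011],[0,0,-0.005],[0,0,0]]' --angular '[[0,0,0],[0,0,0],[0,0,0],[0,0,0],[0,0,0],[0,0,0],[0,0,0],[0,0,0]]' --hand '[0,0,0,0,0,0,0,0]'

```text
clock: 24.87
position: [0.438, -0.101, 0.1976]
ee_rot: [-0.0, 0.996, -0.085, -0.0]
contact_force: [-1.0, 0.7, -2.2]
width: 0.0263
gripper_force: 69.8
```

Request:
carry_out --linear '[[0,0,0],[0,0,0],[0,0,0],[0,0,0.02],[0,0,0.06],[0,0,0.07],[0,0,0.07],[0,0,0.02]]' --angular '[[0,0,0],[0,0,0],[0,0,0],[0,0,0],[0,0,0],[0,0,0],[0,0,0],[0,0,0]]' --hand '[0.5,0.5,0.5,0.5,0.5,0.5,0.5,0.5]'

```text
clock: 25.53
position: [0.4394, -0.1025, 0.3236]
ee_rot: [0.002, 0.996, -0.086, 0.005]
contact_force: [1.0, 0.1, -0.4]
width: 0.0428
gripper_force: 0.0
```

```bash
python3 - <<'E'
from h import *
plan([.559,.247,.31],2.80+np.pi/2)
E
```

```text
t25.53 pos [ 0.4394 -0.1025  0.3236] ya -1.743 lin [ 0.2392  0.699  -0.0272] rot rows -2.115 w 0.0428 F [ 1.   0.1 -0.4] gf 0.0
```

Request:
carry_out --linear '[[0.0217,0.0635,0],[0.0217,0.0635,0],[0.0217,0.0635,0],[0.0217,0.0635,0],[0.0217,0.0635,0],[0.0217,0.0635,0],[0.0217,0.0635,0],[0.0217,0.0635,0]]' --angular '[[0,0,-0.19],[0,0,-0.19],[0,0,-0.19],[0,0,-0.19],[0,0,-0.19],[0,0,-0.19],[0,0,-0.19],[0,0,-0.19]]' --hand '[0.7,0.7,0.7,0.7,0.7,0.7,0.7,0.7]'

```text
clock: 26.2
position: [0.525, 0.1537, 0.3189]
ee_rot: [-0.0, 0.989, -0.147, 0.001]
contact_force: [0.3, 0.7, -0.2]
width: 0.0599
gripper_force: 0.0
```

Request:
carry_out --linear '[[0.0217,0.0635,0],[0.0217,0.0635,0],[0.0217,0.0635,-0.03],[0,0,-0.04],[0,0,-0.03],[0,0,0],[0,0,0],[0,0,0]]' --angular '[[0,0,-0.19],[0,0,-0.19],[0,0,-0.19],[0,0,0],[0,0,0],[0,0,0],[0,0,0],[0,0,0]]' --hand '[0.7,0.7,0.7,0.7,0.7,0.7,0.7,0.7]'

```text
clock: 26.87
position: [0.5577, 0.2472, 0.2692]
ee_rot: [-0.0, 0.986, -0.169, 0.001]
contact_force: [0.4, -0.0, -0.4]
width: 0.0601
gripper_force: 0.0
```

```bash
python3 - <<'E'
from h import *
s,p,a=st(); im=save('wrist','w12.png')
for r in seg(im):print(r,wray(*r[0],.038,s).round(4))
plan([.559,.247,.193],2.8+np.pi/2)
E
```

```text
(array([313.6, 261.2]), array([ 288,  229,   52,   70, 3020], dtype=int32), ((313.5, 263.5), (69.0, 51.0), 90.0)) [0.558  0.2509 0.038 ]
t26.92 pos [0.5578 0.2471 0.2695] ya -1.911 lin [ 0.0023 -0.0002 -0.1531] rot rows -0.019 w 0.0595 F [-0.2  0.2  0.3] gf 0.0
```

View pics/w12.png

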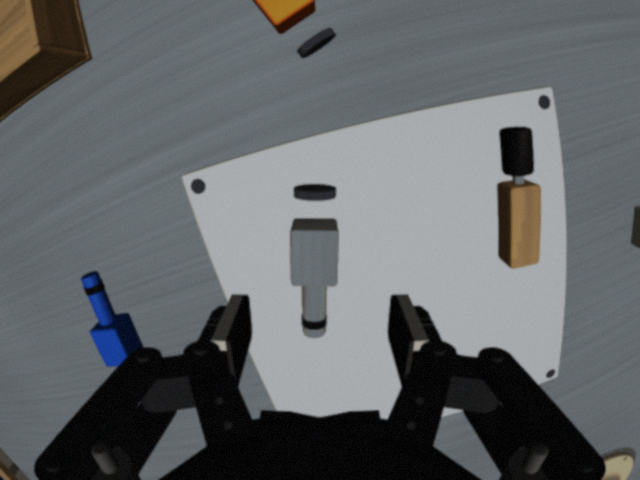

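The last spout's body is centred at (314,258) and aligned with the fingers. Descend and grasp.

Request:
carry_out --linear '[[0.001,0.006,-0.04],[0,0,-0.04],[0,0,-0.04],[0,0,-0.02],[0,0,-0.011],[0,0,0]]' --angular '[[0,0,0],[0,0,0],[0,0,0],[0,0,0],[0,0,0],[0,0,0]]' --hand '[0.7,0.7,0.7,0.7,0.7,0.7]'

```text
clock: 27.42
position: [0.5579, 0.25, 0.1922]
ee_rot: [0.0, 0.986, -0.169, -0.0]
contact_force: [0.0, 0.4, -0.0]
width: 0.0602
gripper_force: 0.0
```

Request:
carry_out --linear '[[0,0,0],[0,0,0],[0,0,0],[0,0,0],[0,0,0],[0,0,0]]' --angular '[[0,0,0],[0,0,0],[0,0,0],[0,0,0],[0,0,0],[0,0,0]]' --hand '[0,0,0,0,0,0]' --force 70

```text
clock: 27.92
position: [0.5585, 0.2506, 0.1941]
ee_rot: [-0.001, 0.986, -0.169, 0.001]
contact_force: [-0.9, 0.4, 6.2]
width: 0.026
gripper_force: 71.2
```

Request:
carry_out --linear '[[0,0,0.03],[0,0,0.06],[0,0,0.07],[0,0,0.07],[0,0,0.01],[0,0,0]]' --angular '[[0,0,0],[0,0,0],[0,0,0],[0,0,0],[0,0,0],[0,0,0]]' --hand '[0,0,0,0,0,0]'

```text
clock: 28.42
position: [0.5585, 0.2506, 0.3153]
ee_rot: [-0.001, 0.986, -0.169, 0.003]
contact_force: [0.1, 0.6, -3.0]
width: 0.0261
gripper_force: 70.4
```

```bash
python3 - <<'E'
from h import *
g=case(-.0725,-.027); print(g); plan([g[0],g[1],.31],YAW+np.pi/2)
E
```

```text
[ 0.41844864 -0.20919299  0.        ]
t28.42 pos [0.5585 0.2506 0.3153] ya -1.910 lin [-0.28   -0.9196 -0.0107] rot rows 2.091 w 0.0261 F [ 0.1  0.6 -3. ] gf 70.4
```

Request:
carry_out --linear '[[-0.02,-0.0656,0],[-0.02,-0.0656,0],[-0.02,-0.0656,0],[-0.02,-0.0656,0],[-0.02,-0.0656,0],[-0.02,-0.0656,0],[-0.02,-0.0656,0],[-0.02,-0.0656,0]]' --angular '[[0,0,0.149],[0,0,0.149],[0,0,0.149],[0,0,0.149],[0,0,0.149],[0,0,0.149],[0,0,0.149],[0,0,0.149]]' --hand '[0,0,0,0,0,0,0,0]'

```text
clock: 29.08
position: [0.476, -0.0132, 0.3102]
ee_rot: [-0.0, 0.993, -0.121, -0.002]
contact_force: [1.3, -0.6, -3.4]
width: 0.0264
gripper_force: 70.3
```

Request:
carry_out --linear '[[-0.02,-0.0656,0],[-0.02,-0.0656,0],[-0.02,-0.0656,0],[-0.02,-0.0656,0],[-0.02,-0.0656,0],[-0.02,-0.0656,0],[0,0,0],[0,0,0]]' --angular '[[0,0,0.149],[0,0,0.149],[0,0,0.149],[0,0,0.149],[0,0,0.149],[0,0,0.149],[0,0,0],[0,0,0]]' --hand '[0,0,0,0,0,0,0,0]'

```text
clock: 29.75
position: [0.4167, -0.2099, 0.3105]
ee_rot: [-0.001, 0.996, -0.088, -0.002]
contact_force: [-0.1, 1.6, -2.9]
width: 0.0265
gripper_force: 70.5
```

```bash
python3 - <<'E'
from h import *
g=case(-.0725,-.025); plan([g[0],g[1],.196],YAW+np.pi/2)
E
```

```text
t29.75 pos [ 0.4167 -0.2099  0.3105] ya -1.747 lin [ 0.0043  0.0054 -0.229 ] rot rows 0.059 w 0.0265 F [-0.1  1.6 -2.9] gf 70.5
```

Request:
carry_out --linear '[[0.004,0.005,-0.05],[0,0,-0.05],[0,0,-0.05],[0,0,-0.04],[0,0,-0.022],[0,0,-0.011],[0,0,-0.006],[0,0,0]]' --angular '[[0,0,0.05],[0,0,0],[0,0,0],[0,0,0],[0,0,0],[0,0,0],[0,0,0],[0,0,0]]' --hand '[0,0,0,0,0,0,0,0]'

```text
clock: 30.42
position: [0.4198, -0.2054, 0.1973]
ee_rot: [-0.001, 0.996, -0.084, -0.001]
contact_force: [-0.4, -0.4, -2.4]
width: 0.0266
gripper_force: 70.4
```

Request:
carry_out --linear '[[0,0,0],[0,0,0],[0,0,0],[0,0,0.02],[0,0,0.06],[0,0,0.07],[0,0,0.07],[0,0,0.02]]' --angular '[[0,0,0],[0,0,0],[0,0,0],[0,0,0],[0,0,0],[0,0,0],[0,0,0],[0,0,0]]' --hand '[0.45,0.45,0.45,0.45,0.45,0.45,0.45,0.45]'

```text
clock: 31.08
position: [0.4211, -0.2072, 0.3238]
ee_rot: [0.003, 0.996, -0.084, 0.005]
contact_force: [1.8, -0.6, 0.7]
width: 0.0384
gripper_force: 0.0
```

Request:
carry_out --linear '[[-0.04,0.03,0.04],[-0.02,0,0.04],[0,0,0],[0,0,0]]' --angular '[[0,0,0],[0,0,0],[0,0,0],[0,0,0]]' --hand '[0.45,0.45,0.45,0.45]'

```text
clock: 31.42
position: [0.3898, -0.1914, 0.3596]
ee_rot: [0.001, 0.996, -0.084, 0.002]
contact_force: [0.6, 0.8, 0.3]
width: 0.0386
gripper_force: 0.0
```

```bash
python3 - <<'E'
from h import *
plan([0,0,0])
im=save('wrist','w13.png'); t=save('top','t13.png')
a=cv2.resize(t[195:345,185:445],None,fx=1.2,fy=1.2,interpolation=cv2.INTER_CUBIC)
o=np.zeros((580,640,3),np.uint8);o[:180,:312]=a;o[180:]=im[:400]
cv2.imwrite('pics/c13.png',cv2.cvtColor(o,cv2.COLOR_RGB2BGR))
E
```

```text
t31.42 pos [ 0.3898 -0.1914  0.3596] ya -1.740 lin [-0.7795  0.3828 -0.7192] w 0.0386 F [0.6 0.8 0.3] gf 0.0
```

View pics/c13.png

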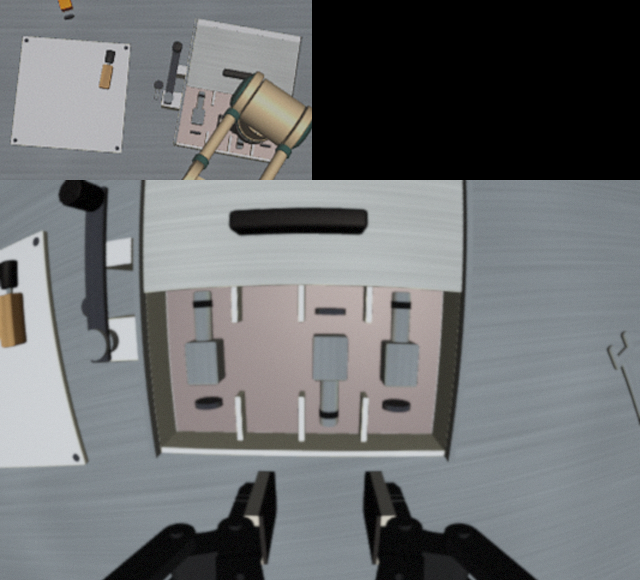

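All three spouts lie lengthwise in separate grooves: bodies at (204,362), (330,357) and (401,363). The brush is on the board at (106,70) in the small top view. Now to shut the cover.

Request:
carry_out --linear '[[0.03,0,0],[0.03,0,0],[0.03,0,0],[0.03,0,0],[0.03,-0.005,0],[0.03,-0.005,0],[0.03,-0.005,0],[0.03,-0.005,0]]' --angular '[[0,0,0.98],[0,0,0.98],[0,0,0.98],[0,0,0.98],[0,0,0.98],[0,0,0.98],[0,0,0.98],[0,0,0.98]]' --hand '[0.4,0.4,0.4,0.4,0.4,0.4,0.4,0.4]'

```text
clock: 32.18
position: [0.511, -0.2015, 0.3561]
ee_rot: [-0.001, 0.973, 0.229, -0.001]
contact_force: [0.1, 0.4, 0.4]
width: 0.0341
gripper_force: 0.0
```

Request:
carry_out --linear '[[0,0,0],[0,0,0],[0,0,0],[0,0,0],[0,0,0],[0,0,0],[0,0,0],[0,0,0]]' --angular '[[0,0,0.98],[0,0,0.98],[0,0,0.98],[0,0,0.98],[0,0,0.98],[0,0,0.98],[0,0,0.98],[0,0,0.98]]' --hand '[0.4,0.4,0.4,0.4,0.4,0.4,0.4,0.4]'

```text
clock: 32.85
position: [0.5102, -0.2015, 0.3561]
ee_rot: [-0.001, 0.855, 0.518, -0.001]
contact_force: [0.1, -0.0, -0.1]
width: 0.0341
gripper_force: 0.0
```

Request:
carry_out --linear '[[0,0,0],[0,0,0],[0,0,0],[0,0,0],[0,0,0],[0,0,0],[0,0,0]]' --angular '[[0,0,0.98],[0,0,0.98],[0,0,0.98],[0,0,0.98],[0,0,0],[0,0,0],[0,0,0]]' --hand '[0.4,0.4,0.4,0.4,0.4,0.4,0.4]'

```text
clock: 33.43
position: [0.51, -0.2014, 0.357]
ee_rot: [-0.001, 0.766, 0.643, -0.0]
contact_force: [-0.4, -0.6, -0.0]
width: 0.0339
gripper_force: 0.0
```

```bash
python3 - <<'E'
from h import *
g=case(.03,0); plan([g[0],g[1],.246],YAW)
s,p,a=st(); im=save('wrist','w14.png')
# dark bar detection in a band around its expected place
g=cv2.cvtColor(im,cv2.COLOR_RGB2GRAY); m=(g<60).astype(np.uint8); m[290:]=0
n,l,t,c=cv2.connectedComponentsWithStats(m)
for i in range(1,n):
  if t[i,4]>500: print(t[i],c[i].round(1),wray(*c[i],.089,s).round(4),(rz(-YAW)@(wray(*c[i],.089,s)-C)).round(4))
E
```

```text
t33.43 pos [ 0.51   -0.2014  0.357 ] ya -0.173 lin [ 0.028   0.0026 -0.2221] rot rows 0.012 w 0.0339 F [-0.4 -0.6 -0. ] gf 0.0
[ 227    0  192   46 2900] [322.9   8.4] [ 0.538 -0.053  0.089] [0.0186 0.1473 0.089 ]
[121  74  21  80 597] [131.8 108.4] [ 0.4002 -0.088   0.089 ] [-0.1113  0.0893  0.089 ]
[ 330  163   22  127 2468] [340.  224.9] [ 0.5251 -0.1948  0.089 ] [0.0301 0.0055 0.089 ]
```

Bar is at case x = 0.030, as expected. Lower and push shut.

Request:
carry_out --linear '[[0.014,0.001,0],[0.014,0.001,-0.03],[0,0,-0.05],[0,0,-0.05],[0,0,-0.04],[0,0,-0.03],[0,0,-0.022],[0,0,0]]' --angular '[[0,0,0],[0,0,0],[0,0,0],[0,0,0],[0,0,0],[0,0,0],[0,0,0],[0,0,0]]' --hand '[0.4,0.4,0.4,0.4,0.4,0.4,0.4,0.4]'

```text
clock: 34.15
position: [0.5235, -0.1999, 0.2444]
ee_rot: [-0.002, 0.765, 0.644, -0.001]
contact_force: [0.0, -0.2, -0.3]
width: 0.0344
gripper_force: 0.0
```

Request:
carry_out --linear '[[-0.03,0.0052,0],[-0.035,0.0061,0],[-0.035,0.0061,0],[-0.035,0.0061,0],[-0.035,0.0061,0],[-0.035,0.0061,0],[-0.035,0.0061,0],[-0.025,0.0043,0]]' --angular '[[0,0,0],[0,0,0],[0,0,0],[0,0,0],[0,0,0],[0,0,0],[0,0,0],[0,0,0]]' --hand '[0.4,0.4,0.4,0.4,0.4,0.4,0.4,0.4]'

```text
clock: 34.82
position: [0.3914, -0.1773, 0.248]
ee_rot: [0.002, 0.765, 0.644, 0.001]
contact_force: [2.4, 2.1, 0.7]
width: 0.0341
gripper_force: 1.3
```

Request:
carry_out --linear '[[-0.01,0.0018,0],[-0.008,0.0014,0],[0,0,0],[0,0,0]]' --angular '[[0,0,0],[0,0,0],[0,0,0],[0,0,0]]' --hand '[0.4,0.4,0.4,0.4]'

```text
clock: 35.15
position: [0.3826, -0.176, 0.2471]
ee_rot: [0.0, 0.765, 0.644, -0.0]
contact_force: [-0.1, 0.0, -0.6]
width: 0.0341
gripper_force: 0.0
```

Request:
carry_out --linear '[[-0.006,0.001,0],[-0.004,0.0007,0],[0,0,0],[0,0,0]]' --angular '[[0,0,0],[0,0,0],[0,0,0],[0,0,0]]' --hand '[0.4,0.4,0.4,0.4]'

```text
clock: 35.48
position: [0.38, -0.1758, 0.2473]
ee_rot: [0.003, 0.765, 0.643, 0.002]
contact_force: [8.1, 0.8, -4.8]
width: 0.0341
gripper_force: 4.0
```

Request:
carry_out --linear '[[0.014,-0.0025,0],[0,0,0.05],[0,0,0.08],[0,0,0.08],[0.04,0.025,0],[0.04,0.025,0],[0.04,0.025,0],[0.04,0.025,0]]' --angular '[[0,0,0],[0,0,0],[0,0,0],[0,0,0.98],[0,0,0.98],[0,0,0.98],[0,0,0.98],[0,0,0.98]]' --hand '[0.4,0.4,0.4,0.5,0.5,0.5,0.5,0.5]'

```text
clock: 36.15
position: [0.4651, -0.1255, 0.352]
ee_rot: [-0.0, 0.623, 0.782, -0.001]
contact_force: [-0.8, -0.2, 0.1]
width: 0.0426
gripper_force: 0.0
```

Request:
carry_out --linear '[[0.04,0.025,0],[0.04,0.025,0],[0.04,0.025,0],[0.04,0.025,0],[0.04,0.025,0],[0,0,0],[0,0,0],[0,0,0]]' --angular '[[0,0,0.98],[0,0,0.98],[0,0,0.98],[0,0,0.98],[0,0,0.98],[0,0,0],[0,0,0],[0,0,0]]' --hand '[0.5,0.5,0.5,0.5,0.5,0.5,0.5,0.5]'

```text
clock: 36.82
position: [0.5639, -0.0637, 0.3512]
ee_rot: [-0.001, 0.461, 0.887, -0.001]
contact_force: [0.0, -0.5, -0.2]
width: 0.0429
gripper_force: 0.0
```

```bash
python3 - <<'E'
from h import *
g=case(.065,.158); plan([g[0],g[1],.26],YAW+np.pi/4)
s,p,a=st(); im=save('wrist','w15.png')
g=cv2.cvtColor(im,cv2.COLOR_RGB2GRAY); m=(g<45).astype(np.uint8); m[290:]=0
n,l,t,c=cv2.connectedComponentsWithStats(m)
for i in range(1,n):
  if t[i,4]>300: print(t[i],c[i].round(1),[(rz(-YAW)@(wray(*c[i],z,s)-C)).round(4) for z in(.089,.109)],wray(*c[i],.109,s).round(4))
E
```

```text
t36.82 pos [ 0.5639 -0.0637  0.3512] ya 0.612 lin [ 0.0434  0.0264 -0.1824] rot rows 0.013 w 0.0429 F [ 0.  -0.5 -0.2] gf 0.0
[437  43  37  38 774] [455.   61.5] [array([0.0215, 0.2861, 0.089 ]), array([0.0186, 0.2786, 0.109 ])] [0.5605 0.0763 0.109 ]
[585  59  30  37 461] [595.9  76.3] [array([0.0996, 0.3757, 0.089 ]), array([0.09  , 0.3605, 0.109 ])] [0.6448 0.1447 0.109 ]
[  40  181   66   88 2074] [ 71.8 222.7] [array([-0.0983,  0.0166,  0.089 ]), array([-0.0908,  0.0325,  0.109 ])] [ 0.4106 -0.1475  0.109 ]
[ 342  222   37   51 1307] [359.5 248. ] [array([0.068 , 0.1562, 0.089 ]), array([0.0611, 0.16  , 0.109 ])] [ 0.5821 -0.0479  0.109 ]
[490 245  44  45 619] [504.3 262.5] [array([0.154, 0.225, 0.089]), array([0.1396, 0.2228, 0.109 ])] [6.702e-01 6.000e-04 1.090e-01]
```

Request:
carry_out --linear '[[0.021,0.014,0],[0.021,0.014,-0.02],[0,0,-0.04],[0,0,-0.04],[0,0,-0.04],[0,0,-0.03],[0,0,-0.012],[0,0,0]]' --angular '[[0,0,0],[0,0,0],[0,0,0],[0,0,0],[0,0,0],[0,0,0],[0,0,0],[0,0,0]]' --hand '[0.5,0.5,0.5,0.5,0.5,0.5,0.5,0.5]'

```text
clock: 37.53
position: [0.5851, -0.0493, 0.2589]
ee_rot: [-0.002, 0.461, 0.887, -0.0]
contact_force: [-0.2, 0.4, -0.6]
width: 0.0424
gripper_force: 0.0
```

Request:
carry_out --linear '[[-0.006,-0.0218,0],[-0.006,-0.0218,0],[-0.0102,-0.02,0],[-0.0102,-0.02,0],[-0.0138,-0.0178,0],[-0.0138,-0.0178,0],[-0.0171,-0.0147,0],[-0.0171,-0.0147,0]]' --angular '[[0,0,0],[0,0,0],[0,0,0],[0,0,0],[0,0,0],[0,0,0],[0,0,0],[0,0,0]]' --hand '[0.5,0.5,0.5,0.5,0.5,0.5,0.5,0.5]'

```text
clock: 38.2
position: [0.5366, -0.1248, 0.261]
ee_rot: [-0.001, 0.461, 0.887, -0.0]
contact_force: [0.3, 1.0, 1.2]
width: 0.0424
gripper_force: 0.4
```

Request:
carry_out --linear '[[-0.0196,-0.0111,0],[-0.0196,-0.0111,0],[-0.0214,-0.007,0],[-0.0214,-0.007,0],[-0.0224,-0.0027,0],[-0.0224,-0.0027,0],[-0.0225,0.0017,0],[-0.0225,0.0017,0]]' --angular '[[0,0,0],[0,0,0],[0,0,0],[0,0,0],[0,0,0],[0,0,0],[0,0,0],[0,0,0]]' --hand '[0.5,0.5,0.5,0.5,0.5,0.5,0.5,0.5]'

```text
clock: 38.87
position: [0.451, -0.1428, 0.2609]
ee_rot: [-0.0, 0.461, 0.887, 0.0]
contact_force: [0.3, 0.6, -0.6]
width: 0.0425
gripper_force: 0.0
```

Request:
carry_out --linear '[[-0.012,0.001,0],[-0.008,0.001,0],[0,0,0],[0,0,0]]' --angular '[[0,0,0],[0,0,0],[0,0,0],[0,0,0]]' --hand '[0.5,0.5,0.5,0.5]'

```text
clock: 39.2
position: [0.4426, -0.142, 0.2611]
ee_rot: [0.001, 0.461, 0.887, 0.0]
contact_force: [0.3, 0.0, 0.0]
width: 0.0428
gripper_force: 0.0
```

Now I back off slightly, lift clear and check the keeper and cover by measurement.

Request:
carry_out --linear '[[0.012,0,0],[0,0,0.04],[0,0,0.08],[0,0,0.08],[0.03,0.03,0.04],[0,0,0],[0,0,0]]' --angular '[[0,0,0],[0,0,0],[0,0,0],[0,0,0],[0,0,0],[0,0,0],[0,0,0]]' --hand '[0.5,0.5,0.5,0.5,0.5,0.5,0.5]'

```text
clock: 39.78
position: [0.4647, -0.1268, 0.3822]
ee_rot: [0.002, 0.46, 0.888, 0.0]
contact_force: [-1.0, 0.4, -1.2]
width: 0.0425
gripper_force: 0.0
```

```bash
python3 - <<'E'
from h import *
plan([0,0,0])
s,p,a=st(); im=save('wrist','w16.png')
g=cv2.cvtColor(im,cv2.COLOR_RGB2GRAY); m=(g<45).astype(np.uint8); m[290:]=0
n,l,t,c=cv2.connectedComponentsWithStats(m)
for i in range(1,n):
  if t[i,4]>200: print(t[i],c[i].round(1),[(rz(-YAW)@(wray(*c[i],z,s)-C)).round(4) for z in(.085,.1)])
# same measure on the initial wrist picture w1 (keeper at 0)
g=cv2.cvtColor(cv2.imread('pics/w1.png'),cv2.COLOR_BGR2GRAY); m=(g<45).astype(np.uint8); m[285:]=0
s1=dict(position=[.4534,-.1479,.3599],ee_rot=[-.001,.461,.888,0])
n,l,t,c=cv2.connectedComponentsWithStats(m)
for i in range(1,n):
  if t[i,4]>200: print('w1',t[i],c[i].round(1),[(rz(-YAW)@(wray(*c[i],z,s1)-C)).round(4) for z in(.085,.1)])
E
```

```text
t39.78 pos [ 0.4647 -0.1268  0.3822] ya 0.614 lin [-0.9294  0.2536 -0.7644] w 0.0425 F [-1.   0.4 -1.2] gf 0.0
[535  70  28  31 508] [549.1  85.6] [array([0.0062, 0.2745, 0.085 ]), array([0.0003, 0.2658, 0.1   ])]
[627  76  13  30 247] [634.2  88. ] [array([0.0691, 0.361 , 0.085 ]), array([0.0596, 0.3473, 0.1   ])]
[ 168  173   83   90 1730] [209.2 216.6] [array([-0.1041,  0.0071,  0.085 ]), array([-0.1038,  0.0135,  0.1   ])]
[278 216  31  41 944] [292.7 236.2] [array([-0.0476,  0.0412,  0.085 ]), array([-0.0505,  0.0457,  0.1   ])]
[560 239  50  51 910] [578.5 263.1] [array([0.158 , 0.2088, 0.085 ]), array([0.1435, 0.2038, 0.1   ])]
[609 268  31  22 466] [626.4 279.8] [array([0.2313, 0.2508, 0.085 ]), array([0.2126, 0.2434, 0.1   ])]
w1 [ 191  173   93   99 2210] [237.9 221.6] [array([-0.0955,  0.0061,  0.085 ]), array([-0.0961,  0.0117,  0.1   ])]
w1 [ 308  203   31   53 1158] [323.2 233.4] [array([-0.0475,  0.0419,  0.085 ]), array([-0.0512,  0.0454,  0.1   ])]
w1 [586 237  54  48 973] [604.8 261.8] [array([0.1507, 0.2026, 0.085 ]), array([0.1349, 0.1961, 0.1   ])]
```

The knob is back at its starting place, and the cover bar is at case x ≈ -0.104 (shut is -0.105). Handing in.

```bash
python3 -c "
from rig import manip
print(manip.sign_off())"
```

```text
the job is handed in; nothing more can be done
None
```

I handed the job in at about 40 s on the robot's clock: all three spouts in their grooves, the brush on the board, the cover shut and the keeper seated. Measurements and pictures agreed, but no verdict came back.

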